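# Lock out the lathe's isolator

### The job

Lock out the lathe. First take the open padlock out of its V cradle and stand it upright on the bench, letting go of it, so that you can take it again by the shackle; then swing the red isolator handle round to off, so that the hole in its tab lines up with the hole in the yellow hasp ledge, and let go. Hang the padlock there with the free leg of its shackle down through both holes, and only when it hangs there press the green start button fully down to prove the machine dead; leave the handle lined up and the lock hanging by itself, and do not disturb the other things on the bench.

Things in the scene. Friction and masses are not known exactly. Their poses are not given: they have to be found in the camera images.
- isolator: Fixed grey steel enclosure, 150 (x) x 140 (y) x 120 mm tall, foot plate 170 x 120 mm. Origin at the centre of its underside, z up. From the middle of its -y side, at the top, sticks out the yellow hasp ledge: 32 mm wide, 5 mm thick, upper face 120 mm above the bench, outer edge 110 mm from the pivot axis.
- pivot (a point): Vertical axis of the handle, at the centre of the enclosure's top face (120 mm above the bench); axes as the isolator's.
- hasp_hole (a point): Centre of the 14 mm vertical through hole in the hasp ledge, at the ledge's upper face; 95 mm from the pivot axis along the isolator's -y, 15 mm in from the ledge's outer edge; axes as the isolator's. There is nothing below the ledge but the bench.
- handle (a joint): Red flat bar turning level about the pivot. rad, clockwise seen from above. At 0 the knob end points along the isolator's -x, the tab end along +x; at 1.571 (off) the tab lies over the hasp ledge (-y), the knob end points to +y. Starts at 0 to 0.5; far stop at 1.95, beyond off; no detent. Stays where left (friction about 0.15 N m). Bar's upper face 129 mm, hub's 135 mm above the bench.
- handle_knob (a point): Upright black round grip at one end of the handle, 22 mm across, 45 mm tall, standing on the bar; 85 mm from the pivot axis. This point is on its axis, 24 mm below its top, 150 mm above the bench.
- tab_hole (a point): Centre of the 14 mm through hole in the red tab at the handle's other end, at the tab's upper face (129 mm above the bench), 95 mm from the pivot axis; the tab is 30 mm wide, 6 mm thick and ends 15 mm beyond the hole.
- cradle: Fixed dark steel V cradle, 26 mm wide (y), 80 mm long (x), 63 mm tall, faces at 45 degrees. The padlock leans back in it by 45 degrees, base on the lower lip, shackle pointing up and along the cradle's +x, its y along the cradle's y, standing 7 mm proud on either side; body centre about 46 mm above the bench. Origin at the centre of its underside.
- padlock: Red open padlock, about 0.2 kg. Plastic body 28 (x) x 40 (y) x 45 mm (z); origin at the centre of its flat base, z up when it stands. Shackle: 8 mm round steel bar in the plane x = 0; heel leg rises from the body at y = 8, bows over (radius 15, top centreline z = 89), free leg comes straight down at y = 38, outside the body, to its tip at z = 50 mm. Once hung, its body is outside the ledge.
- toe_tip (a point): End of the padlock's free shackle leg (rounded), padlock frame (0, 38, 50) mm.
- shackle_top (a point): Centreline of the shackle at the top of its bow, padlock frame (0, 23, 89) mm.
- station: Fixed cream push-button box, 70 x 60 x 50 mm tall, with one green button in a black housing on top. Origin at the centre of its underside.
- start (a joint): Travel of the green start button: 0 up, 0.006 m fully down; springs back; 5 N at the bottom.
- start_top (a point): Centre of the green button's top face, 30 mm across; press straight down.
- chuck_key: Bystander, leave alone: T-shaped dark steel chuck key lying, 105 x 100 x 18 mm.
- oil_bottle: Bystander, leave alone: blue bottle with yellow cap, 56 mm across, 140 mm tall.
- steel_blank: Bystander, leave alone: bright steel cylinder standing, 38 mm across, 60 mm tall.
- screwdriver: Bystander, leave alone: screwdriver lying on the bench.
- wrench: Bystander, leave alone: spanner lying on the bench.
- mug: Bystander, leave alone: blue mug, 76 mm across, 85 mm tall.
- file: Bystander, leave alone: file with dark wooden handle lying, 270 mm long.
There are look-alikes about, which are no part of the job. Of the things that look like the padlock, the largest one is meant.

How it is judged:
By the outcome, as a careful person would: the job done as asked, in the order asked, and still so for the second after the job is handed in, with the robot touching nothing.
It also fails if it takes over 72 s, if anything falls off the work surface, if the arm or the gripper's body presses on something with over 40 N, if the wrist force passes 120 N, or if a joint passes its speed limit or range.

### The arm

A 7-joint arm with a two-finger parallel gripper is mounted at the origin on the work surface. World frame = base frame: x ahead of the robot, y to its left, z up, the work surface at z = 0. Lengths are in m, angles in rad, forces in N, time in s.
With the tool pointing down it reaches from about 0.425 to 0.925 m from the base axis. Payload 6.8 kg.
Tool frame: the origin (TCP) lies at the very end of the fingers, on their centre line; the grasp point (between the pads) lies 19 mm behind it (bot.grasp_offset is the distance from the TCP to the grasp point, in m); z points along the fingers, y is the direction in which the jaws open and shut (so a half turn about z gives the same grasp; the last joint's range is limited). The gripper opens to 85 mm and grips with 20 to 120 N. Pads are 22 mm wide; open, the fingers measure 114 mm over their backs; the gripper's body (76 mm by 85 mm) begins 54 mm behind the grasp point. The pads swing forward as they close: fully open they stand 13 mm farther back than shut.
Start: joints at [1.039, 0.477, 0.022, 1.555, -0.011, 1.109, -0.083], TCP at [0.278, -0.615, 0.231] pointing down, gripper open.
Joint ranges: [-2.96, 2.96], [-0.34, 2.1], [-1.41, 1.46], [0.24, 2.44], [-1.37, 4.51], [0.17, 1.92], [-2.96, 2.96]. Speed limits (rad/s): [2.39, 2.39, 3.14, 3.14, 3.14, 3.14, 3.14].

### API

Orientations are given as a unit quaternion [w, x, y, z].
In Python, from station import monitor, cams, bot, finder gives the robot as it stands.
- The arm moves only by the tool jog_arm, never from a script. Its argument "plan" is a list of rows, each an object of numbers: "x", "y", "z": the shift along the tool's x, y, z as a fraction of full scale; "wx", "wy", "wz": the turn, a rotation vector about the tool's x, y, z as a fraction of full scale. A call has 1 to 12 rows; each row is the pose to reach, as a shift and turn from the pose measured when the call began, along the tool's axes at that moment, turning the shorter way round; what a row does not reach only later rows make up. Full scale, the value 1, is 20 cm for a shift and 180 degrees for a turn. A row lasts 1/12 s, in which the tool goes at most 41.7 mm and 7.16 degrees, less where a joint would pass 70% of its speed; a pose out of reach is approached as far as the arm can. A call with a number of a shift or a turn outside -1 to 1 is refused whole. A call with a gripper value outside its range is refused whole. "hand" is the opening, from -1 (shut) to 1 (fully open), set as the call begins (left out, the last holds). The fingers move at their own pace and stop on an object; "grip_force" is the grip in N (left out, the last holds). Time passes only in rows, so rows that repeat a pose let the fingers close. It gives the time, the measured TCP pose, the force and the opening at its end, in the units of the state.
- monitor.get_obs(): the state, without advancing time (a new reading comes with each control period).
- cams.read_camera(name): name is "scene" or "top" or "wrist"; returns the picture (420x560x3 uint8, red, green, blue); there is no depth.
- cams.get_calibration(name): a dict with "fx", "fy", "cx", "cy" (pixels), "extrinsics" (4x4, takes a point from world to camera coordinates). Camera axes: x right, y down, z forward; pixel columns grow to the right and rows downward; lengths in m; the calibration is good to about 2 mm. The wrist camera is an equidistant fisheye: a pixel r from the principal point sees the ray r / f radians off the axis. A picture is of the moment at which its call begins: read the wrist's pose just before it. get_calibration takes no time and is no camera call; for the wrist camera it gives the pose at the moment of the call.
- bot.hand_in(): hands the job in, once; it reports no verdict.
Trained networks look in the newest picture that a camera, given by its name, has taken for a name from the list of things; names that differ only in an ending like _2 or _b are one class to them, and where a whole thing is asked for, a point or a joint stands for the part that bears it (a point fixed in the world has none). Each returns a list of dicts, best first, with "confidence" (0 to 1); they miss things now and then, are a little off and sometimes report something else, mostly with a low value. They report only what shows in the picture. A call takes as long as a camera call. They do not tell look-alikes from the thing itself.
- finder.find_in(camera, target): "bbox" ([left, top, width, height] in pixels, round what is visible of it).
- finder.place_of(camera, target): "location" ([column, row] in pixels: a listed point, or the origin of a listed thing).
The state is a dict: "t": time; "q": joint angles; "joint_vel": joint speeds; "joint_torque": joint torques, N m; "eef_pos": TCP position; "tool_rot": TCP orientation; "contact_force": force on the tool from outside, world axes, zero at the start; "torque": the same for the moment, N m; "gripper_width": opening from 0.0 (shut) to 1.0 (fully open).
Only numpy, scipy, OpenCV 4.12 (cv2) and the standard library are available. Lean on these libraries where they do the work, as an engineer would, in place of code of your own. Each camera call takes 0.05 s, during which the arm holds its last target. There are 200 camera calls.

## Working session

There is one attempt and no reset: what is moved stays moved. The work goes in short steps, Python scripts to look and compute and a tool call to move; the robot and the scene stay as the last step left them, time stands still between calls to the robot, and variables do not carry over. Pictures are saved under pics/ and viewed, about 8 in all and at most 12, crops included, and the job is handed in when it is done.

Besides the shell and the picture viewer there is one more tool, called after "Request:" as name(argument=value, ...) on one line, values as JSON. jog_arm: Moves the arm, as the interface text tells. Shift numbers are shares of 20 cm and turn numbers shares of 180 degrees, none past 1 either way. Its arguments: {"type":"object","properties":{"plan":{"type":"array","items":{"type":"object","properties":{"x":{"type":"number","minimum":-1,"maximum":1},"y":{"type":"number","minimum":-1,"maximum":1},"z":{"type":"number","minimum":-1,"maximum":1},"wx":{"type":"number","minimum":-1,"maximum":1},"wy":{"type":"number","minimum":-1,"maximum":1},"wz":{"type":"number","minimum":-1,"maximum":1}}}},"hand":{"type":"number"},"grip_force":{"type":"number"}},"required":["plan"]}

```bash
mkdir -p pics; ls; cat > h.py <<'E'
import numpy as np, cv2, json
from scipy.spatial.transform import Rotation as R
from station import monitor, cams, bot, finder
def proj(cal,P):
    E=np.array(cal['extrinsics']);P=np.atleast_2d(P)
    c=P@E[:3,:3].T+E[:3,3]
    return c
def ray(name,px,cal=None):
    cal=cal or cams.get_calibration(name);E=np.array(cal['extrinsics'])
    u=(px[0]-cal['cx'])/cal['fx'];v=(px[1]-cal['cy'])/cal['fy']
    if name=='wrist':
        r=np.hypot(u,v);d=np.array([np.sin(r)*u/max(r,1e-9),np.sin(r)*v/max(r,1e-9),np.cos(r)])
    else: d=np.array([u,v,1.]);d/=np.linalg.norm(d)
    return -E[:3,:3].T@E[:3,3],E[:3,:3].T@d
def atz(name,px,z,cal=None):
    o,d=ray(name,px,cal);return o+d*(z-o[2])/d[2]
def pix(name,P,cal=None):
    cal=cal or cams.get_calibration(name);E=np.array(cal['extrinsics'])
    c=E[:3,:3]@np.array(P)+E[:3,3]
    if name=='wrist':
        r=np.hypot(c[0],c[1]);th=np.arctan2(r,c[2]);u,v=c[:2]/max(r,1e-9)*th
    else: u,v=c[:2]/c[2]
    return np.array([cal['fx']*u+cal['cx'],cal['fy']*v+cal['cy']])
def tri(rays):
    A=sum(np.eye(3)-np.outer(d,d) for o,d in rays);b=sum((np.eye(3)-np.outer(d,d))@o for o,d in rays)
    return np.linalg.solve(A,b)
def snap(name,f):
    im=cams.read_camera(name);cv2.imwrite('pics/'+f,im[...,::-1]);return im
E
python3 - <<'E'
from h import *
np.set_printoptions(precision=3,suppress=True)
o=monitor.get_obs();print(o)
a=snap('scene','s0.png');
for n in ['scene','top']:
    if n=='top':b=snap('top','t0.png')
    print(n,cams.get_calibration(n))
    for t in ['isolator','pivot','hasp_hole','handle_knob','tab_hole','cradle','padlock','toe_tip','shackle_top','station','start_top']:
        print(t,[(np.round(r['location']).tolist(),round(r['confidence'],2),atz(n,r['location'],{'pivot':.12,'hasp_hole':.12,'handle_knob':.15,'tab_hole':.129,'start_top':.06,'padlock':.03,'toe_tip':.05,'shackle_top':.09}.get(t,0))[:2]) for r in finder.place_of(n,t)][:4])
E
```

```text
pics
{'t': 0.0, 'q': array([ 1.039,  0.478,  0.022,  1.556, -0.011,  1.109, -0.083]), 'joint_vel': array([-0.   ,  0.   ,  0.002, -0.001,  0.   ,  0.002,  0.   ]), 'joint_torque': array([  0.001, -59.644,   1.608, -28.119,   0.012,   0.009,  -0.   ]), 'eef_pos': array([ 0.277, -0.615,  0.23 ]), 'tool_rot': array([-0.001,  0.978,  0.21 , -0.   ]), 'contact_force': array([-0.305,  0.521,  0.478]), 'torque': array([ 0.02 , -0.013,  0.004]), 'gripper_width': 0.9971744705893107}
scene {'fx': 442.55130488139054, 'fy': 442.55130488139054, 'cx': 277.59211959068455, 'cy': 205.8832833423447, 'extrinsics': array([[ 0.585,  0.811,  0.007, -0.355],
       [ 0.443, -0.312, -0.84 , -0.129],
       [-0.679,  0.494, -0.542,  1.408],
       [ 0.   ,  0.   ,  0.   ,  1.   ]])}
isolator [([327.0, 233.0], 0.61, array([0.571, 0.179]))]
pivot [([329.0, 188.0], 0.89, array([0.553, 0.19 ]))]
hasp_hole [([298.0, 202.0], 0.6, array([0.559, 0.091]))]
handle_knob [([339.0, 187.0], 0.37, array([0.6  , 0.177])), ([330.0, 188.0], 0.16, array([0.592, 0.156]))]
tab_hole [([359.0, 205.0], 0.71, array([0.658, 0.185]))]
[... 1497 characters left out ...]
91])), ([428.0, 242.0], 0.29, array([ 0.45 , -0.298]))]
cradle []
padlock [([260.0, 197.0], 0.68, array([0.569, 0.101])), ([350.0, 188.0], 0.65, array([ 0.591, -0.135])), ([426.0, 179.0], 0.62, array([ 0.611, -0.337])), ([306.0, 165.0], 0.49, array([ 0.652, -0.02 ]))]
toe_tip [([309.0, 178.0], 0.74, array([ 0.615, -0.027])), ([335.0, 175.0], 0.66, array([ 0.621, -0.095])), ([385.0, 213.0], 0.5, array([ 0.522, -0.221]))]
shackle_top [([337.0, 160.0], 0.93, array([ 0.653, -0.093])), ([376.0, 218.0], 0.56, array([ 0.509, -0.187])), ([304.0, 191.0], 0.49, array([ 0.577, -0.011]))]
station [([429.0, 242.0], 0.56, array([ 0.447, -0.35 ]))]
start_top [([440.0, 244.0], 0.7, array([ 0.441, -0.354]))]
```

```bash
python3 - <<'E'
import cv2
a=cv2.imread('pics/s0.png');b=cv2.imread('pics/t0.png')
cv2.imwrite('pics/v1.png',cv2.resize(a,(800,600),interpolation=cv2.INTER_CUBIC))
cv2.imwrite('pics/v2.png',cv2.resize(b[80:320,120:440],(800,600),interpolation=cv2.INTER_CUBIC))
E
```

```text
(no output)
```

View pics/v1.png

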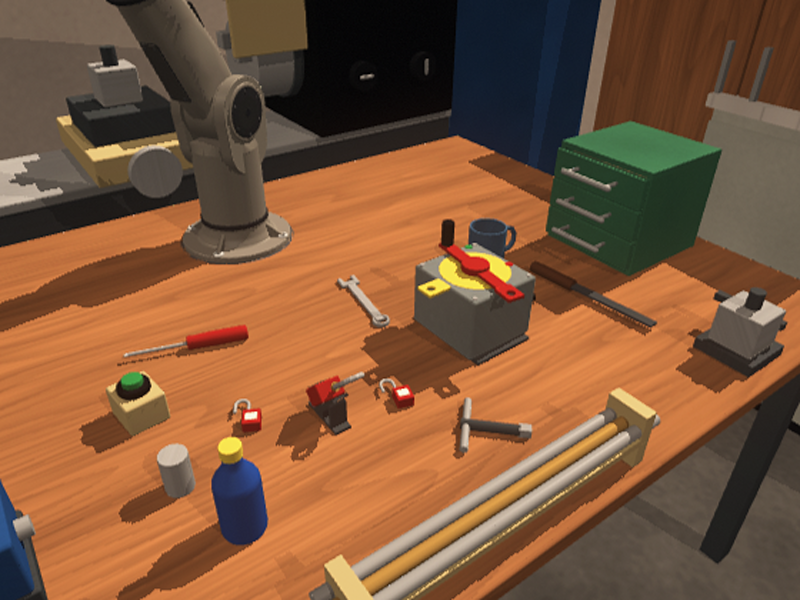

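View pics/v2.png

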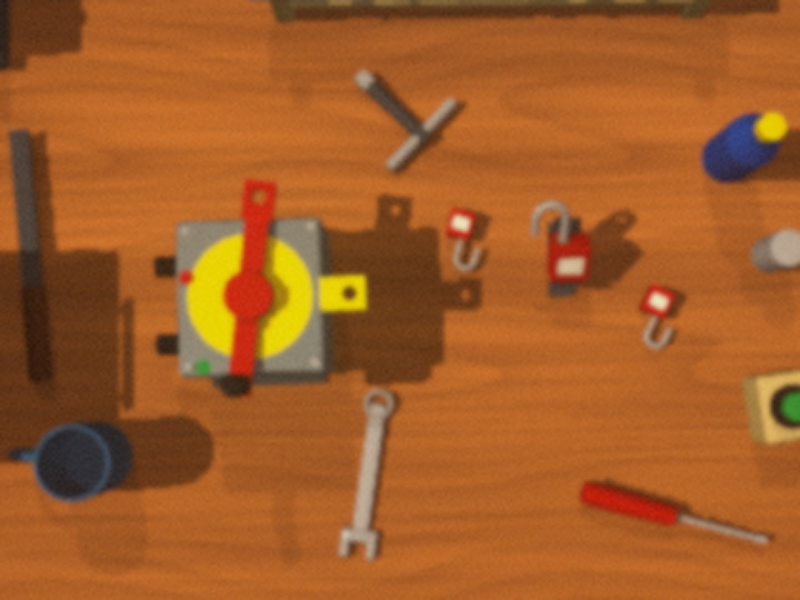

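Top view (v2): the big padlock sits in the cradle at about (568,258), with its bow at (548,203) and toe at (538,232). The two smaller ones are look-alikes. The hasp ledge points to world −y with its hole at (350,293), and the handle tab is at (260,197), so the handle is near 0. Next I move the wrist camera over the cradle.

```bash
cat >> h.py <<'E'
np.set_printoptions(precision=4,suppress=True)
def tool():
    o=monitor.get_obs();q=o['tool_rot'];return np.array(o['eef_pos']),R.from_quat([q[1],q[2],q[3],q[0]]),o
def Rdown(yawx): return R.from_euler('z',yawx,degrees=True)*R.from_quat([1,0,0,0])  # tool x at yaw, pointing down
def rel(P,Rt,base=None):
    p,r,_=(base if base else tool());s=r.inv().apply(np.array(P)-p)/.2;w=(r.inv()*Rt).as_rotvec()/np.pi
    return dict(zip(['x','y','z','wx','wy','wz'],np.round(np.r_[s,w],4).tolist()))
E
python3 - <<'E'
from h import *
ct=cams.get_calibration('top');cs=cams.get_calibration('scene')
print('top shackle',atz('top',(337,160),.093),'toe',atz('top',(335,175),.065))
print('tri sh',tri([ray('top',(337,160)),ray('scene',(249,264))]),'toe',tri([ray('top',(335,175)),ray('scene',(247,265))]))
print('pivot',tri([ray('top',(221,197)),ray('scene',(329,188))]),'hasp',tri([ray('top',(258,198)),ray('scene',(298,202))]),'btn',tri([ray('top',(440,244)),ray('scene',(93,263))]))
print(np.linalg.inv(cams.get_calibration('wrist')['extrinsics']),cams.get_calibration('wrist')['fx'])
print(rel([.57,-.12,.30],Rdown(0)))
print(rel([.57,-.12,.30],tool()[1]))
E
```

```text
top shackle [ 0.653  -0.0937  0.093 ] toe [ 0.6198 -0.0919  0.065 ]
tri sh [ 0.6513 -0.0971  0.0912] toe [ 0.621  -0.0903  0.0642]
pivot [0.5607 0.186  0.1247] hasp [0.5571 0.0976 0.1157] btn [ 0.4431 -0.347   0.0728]
[[ 0.4112 -0.8802 -0.2369  0.3376]
 [-0.9115 -0.3967 -0.1083 -0.5888]
 [ 0.0014  0.2605 -0.9655  0.3744]
 [ 0.      0.      0.      1.    ]] 325.19226210127806
{'x': 2.351, 'y': -1.6562, 'z': -0.3434, 'wx': 0.0, 'wy': -0.0, 'wz': 0.1349}
{'x': 2.351, 'y': -1.6562, 'z': -0.3434, 'wx': 0.0, 'wy': 0.0, 'wz': 0.0}
```

Request:
jog_arm(plan=[{"x": 0.2,"y": -0.14,"z": -0.1},{"x": 0.4,"y": -0.28,"z": -0.2},{"x": 0.6,"y": -0.42,"z": -0.3},{"x": 0.8,"y": -0.56,"z": -0.34},{"x": 1,"y": -0.7,"z": -0.34}])

```text
invalid input at $.plan[0]: expected keys x, y, z, wx, wy, wz
```

Request:
jog_arm(plan=[{"x": 0.2,"y": -0.14},{"x": 0.4,"y": -0.28},{"x": 0.6,"y": -0.42},{"x": 0.8,"y": -0.56},{"x": 1,"y": -0.7},{"x": 1,"y": -0.7}])

```text
invalid input at $.plan[0]: expected keys x, y, z, wx, wy, wz
```

```bash
python3 - <<'E'
from h import *
p,r,o=tool();print(o['t'],p,o['q'],rel([.57,-.12,.30],Rdown(0)))
E
```

```text
1.2 [ 0.2776 -0.6153  0.2313] [ 1.0389  0.477   0.0224  1.5554 -0.0115  1.1093 -0.0831] {'x': 2.351, 'y': -1.6562, 'z': -0.3434, 'wx': 0.0, 'wy': -0.0, 'wz': 0.1349}
```

Request:
jog_arm(plan=[{"x": 0.2,"y": -0.14,"z": -0.1,"wx": 0,"wy": 0,"wz": 0},{"x": 0.6,"y": -0.42,"z": -0.34,"wx": 0,"wy": 0,"wz": 0},{"x": 1,"y": -0.7,"z": -0.34,"wx": 0,"wy": 0,"wz": 0},{"x": 1,"y": -0.7,"z": -0.34,"wx": 0,"wy": 0,"wz": 0},{"x": 1,"y": -0.7,"z": -0.34,"wx": 0,"wy": 0,"wz": 0},{"x": 1,"y": -0.7,"z": -0.34,"wx": 0,"wy": 0,"wz": 0},{"x": 1,"y": -0.7,"z": -0.34,"wx": 0,"wy": 0,"wz": 0}])

```text
t: 1.78
eef_pos: [0.4084, -0.3981, 0.3014]
tool_rot: [-0.0, 0.976, 0.216, 0.003]
contact_force: [1.7, 1.0, -0.3]
gripper_width: 0.999
```

Request:
jog_arm(plan=[{"x": 0.2,"y": -0.14,"z": 0,"wx": 0,"wy": 0,"wz": 0},{"x": 0.6,"y": -0.42,"z": 0,"wx": 0,"wy": 0,"wz": 0},{"x": 1,"y": -0.7,"z": 0,"wx": 0,"wy": 0,"wz": 0},{"x": 1,"y": -0.7,"z": 0,"wx": 0,"wy": 0,"wz": 0},{"x": 1,"y": -0.7,"z": 0,"wx": 0,"wy": 0,"wz": 0},{"x": 1,"y": -0.7,"z": 0,"wx": 0,"wy": 0,"wz": 0},{"x": 1,"y": -0.7,"z": 0,"wx": 0,"wy": 0,"wz": 0}])

```text
t: 2.37
eef_pos: [0.5348, -0.1777, 0.3027]
tool_rot: [-0.002, 0.975, 0.221, 0.004]
contact_force: [1.0, 1.2, 0.1]
gripper_width: 1.004
```

```bash
python3 - <<'E'
from h import *
p,r,o=tool();print(o['t'],p,o['q'],rel([.57,-.12,.30],Rdown(0)))
E
```

```text
2.3667 [ 0.5348 -0.1777  0.3027] [ 0.4061  0.2421 -0.2309  1.73    0.0521  1.1696 -0.9625] {'x': 0.283, 'y': -0.184, 'z': 0.0166, 'wx': -0.0012, 'wy': -0.0028, 'wz': 0.1422}
```

Request:
jog_arm(plan=[{"x": 0.28,"y": -0.18,"z": 0,"wx": 0,"wy": 0,"wz": 0.035},{"x": 0.28,"y": -0.18,"z": 0,"wx": 0,"wy": 0,"wz": 0.07},{"x": 0.28,"y": -0.18,"z": 0.01,"wx": 0,"wy": 0,"wz": 0.105},{"x": 0.28,"y": -0.18,"z": 0.01,"wx": 0,"wy": 0,"wz": 0.142},{"x": 0.28,"y": -0.18,"z": 0.01,"wx": 0,"wy": 0,"wz": 0.142},{"x": 0.28,"y": -0.18,"z": 0.01,"wx": 0,"wy": 0,"wz": 0.142}])

```text
t: 2.87
eef_pos: [0.5697, -0.1214, 0.3012]
tool_rot: [-0.003, 1.0, 0.002, 0.004]
contact_force: [-0.3, -0.3, -0.4]
gripper_width: 0.999
```

```bash
python3 - <<'E'
from h import *
p,r,o=tool();print(o['t'],p,o['q'])
im=snap('wrist','w1.png');cw=cams.get_calibration('wrist')
Z={'pivot':.12,'hasp_hole':.12,'handle_knob':.15,'tab_hole':.129,'toe_tip':.065,'shackle_top':.093,'padlock':.03,'cradle':0}
for t in Z:
    print(t,[(np.round(q['location'],1).tolist(),round(q['confidence'],2),atz('wrist',q['location'],Z[t],cw)[:2]) for q in finder.place_of('wrist',t)][:4])
cv2.imwrite('pics/w1v.png',cv2.resize(im[...,::-1],(800,600),interpolation=cv2.INTER_CUBIC))
E
```

```text
2.8667 [ 0.5697 -0.1214  0.3012] [ 0.2647  0.2729 -0.1956  1.6918  0.0504  1.1753 -1.5101]
pivot [([33.3, 201.5], 0.68, array([0.5594, 0.1907])), ([422.9, 255.1], 0.49, array([ 0.4963, -0.2901]))]
hasp_hole [([91.0, 196.1], 0.68, array([0.5651, 0.0935]))]
handle_knob [([26.1, 269.1], 0.64, array([0.4774, 0.2011]))]
tab_hole [([27.6, 124.0], 0.64, array([0.6574, 0.1792])), ([34.0, 202.4], 0.47, array([0.5603, 0.1809])), ([441.3, 270.3], 0.3, array([ 0.4797, -0.314 ]))]
toe_tip [([212.7, 136.9], 0.89, array([ 0.6236, -0.0449])), ([249.4, 133.0], 0.83, array([ 0.6274, -0.0885])), ([358.4, 202.8], 0.58, array([ 0.5447, -0.2204]))]
shackle_top [([350.0, 213.3], 0.88, array([ 0.539 , -0.2041])), ([261.8, 111.4], 0.87, array([ 0.6512, -0.1044])), ([200.3, 152.8], 0.73, array([ 0.6072, -0.0363]))]
padlock [([358.5, 173.4], 0.81, array([ 0.5761, -0.2273])), ([283.0, 165.1], 0.59, array([ 0.5855, -0.1281])), ([205.6, 114.2], 0.56, array([ 0.6523, -0.0288]))]
cradle [([77.8, 184.1], 0.54, array([0.5595, 0.1974]))]
```

View pics/w1v.png

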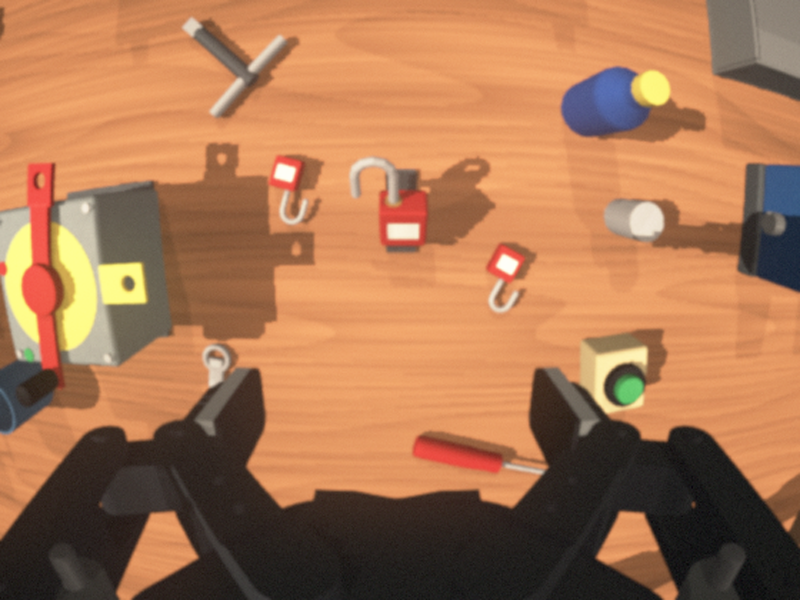

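The wrist view shows the large padlock's body at about (403,218), the bow at (375,165), the hasp ledge at (122,283) and the knob at (40,385). I'll refine the padlock pose by fitting its body silhouette.

```bash
cat >> h.py <<'E'
def redblob(im,near,rad=40):
    hsv=cv2.cvtColor(im,cv2.COLOR_RGB2HSV);m=(((hsv[...,0]<6)|(hsv[...,0]>174))&(hsv[...,1]>170)&(hsv[...,2]>60)).astype(np.uint8)
    n,l,s,c=cv2.connectedComponentsWithStats(m)
    k=max((i for i in range(1,n) if np.hypot(*(c[i]-near))<rad),key=lambda i:s[i,4])
    pts=np.argwhere(l==k)[:,::-1].astype(np.int32);H=cv2.convexHull(pts)
    M=np.zeros(m.shape,np.uint8);cv2.fillConvexPoly(M,H,1);return M
def bodyR(yaw,lean): return R.from_euler('z',yaw,degrees=True)*R.from_euler('y',lean,degrees=True)
def iou(views,O,Rb):
    C=np.array([[a,b,c] for a in(-.014,.014) for b in(-.02,.02) for c in(0,.045)]);W=Rb.apply(C)+O;t=0
    for n,cal,M in views:
        p=np.array([pix(n,w,cal) for w in W]);H=cv2.convexHull((p*16).astype(np.int32).reshape(-1,1,2))
        K=np.zeros(M.shape,np.uint8);cv2.fillConvexPoly(K,H,1,shift=4);t+=(K&M).sum()/max((K|M).sum(),1)
    return t/len(views)
E
python3 - <<'E'
from h import *
from scipy.optimize import minimize
ims={n:cv2.imread('pics/'+f)[...,::-1] for n,f in [('top','t0.png'),('scene','s0.png'),('wrist','w1.png')]}
near={'top':(349,183),'scene':(226,273),'wrist':(282,153)}
V=[(n,cams.get_calibration(n),redblob(ims[n],near[n],25)) for n in ims]
print([v[2].sum() for v in V])
for S in (V,V[:2],V[2:]):
  best=min((minimize(lambda v:-iou(S,[v[0],v[1],.03],bodyR(v[2]*500,45)),[.587,-.127,y/500],method='Nelder-Mead',options=dict(initial_simplex=np.array([[.587,-.127,y/500]]*4)+np.vstack([np.zeros(3),np.eye(3)*.01]))) for y in(-8,0,8)),key=lambda r:r.fun)
  O=best.x[:2];y=best.x[2]*500;b=bodyR(y,45)
  print(O,y,best.fun)
  for nm,l in (('sh',[0,.023,.089]),('toe',[0,.038,.05]),('body',[0,0,.024])):
    w=b.apply(l)+[*O,.03];print(nm,w,[pix(n,w,c).round() for n,c,_ in V])
E
```

```text
[np.uint64(304), np.uint64(348), np.uint64(1218)]
[ 0.5876 -0.124 ] -2.208299565942262 -0.844096429603676
sh [ 0.6514 -0.1034  0.0929] [array([341., 161.]), array([248., 265.]), array([261., 111.])]
toe [ 0.6244 -0.0873  0.0654] [array([333., 173.]), array([248., 265.]), array([249., 136.])]
body [ 0.6046 -0.1246  0.047 ] [array([347., 182.]), array([228., 273.]), array([281., 151.])]
[ 0.5875 -0.1237] -1.5335797921965502 -0.8438775510204082
sh [ 0.6511 -0.1024  0.0929] [array([341., 161.]), array([249., 264.]), array([260., 112.])]
toe [ 0.6239 -0.0867  0.0654] [array([333., 173.]), array([248., 265.]), array([248., 136.])]
body [ 0.6045 -0.1242  0.047 ] [array([347., 182.]), array([228., 273.]), array([280., 151.])]
[ 0.5854 -0.1259] 2.7605162264602283 -0.8463143254520167
sh [ 0.6471 -0.0999  0.0929] [array([340., 162.]), array([249., 263.]), array([258., 115.])]
toe [ 0.6189 -0.0863  0.0654] [array([333., 175.]), array([247., 263.]), array([248., 140.])]
body [ 0.6023 -0.1251  0.047 ] [array([347., 183.]), array([227., 273.]), array([281., 153.])]
```

```bash
python3 - <<'E'
from h import *
print(rel([.600,-.125,.12],Rdown(0)),rel([.600,-.125,.032],Rdown(0)))
E
```

```text
{'x': 0.1445, 'y': 0.0244, 'z': 0.9076, 'wx': -0.0018, 'wy': -0.0024, 'wz': 0.0002} {'x': 0.1412, 'y': 0.027, 'z': 1.3476, 'wx': -0.0018, 'wy': -0.0024, 'wz': 0.0002}
```

Request:
jog_arm(plan=[{"x": 0.05,"y": 0.01,"z": 0.2,"wx": 0,"wy": 0,"wz": 0},{"x": 0.1,"y": 0.02,"z": 0.4,"wx": 0,"wy": 0,"wz": 0},{"x": 0.144,"y": 0.024,"z": 0.6,"wx": -0.002,"wy": -0.002,"wz": 0},{"x": 0.144,"y": 0.024,"z": 0.8,"wx": -0.002,"wy": -0.002,"wz": 0},{"x": 0.144,"y": 0.024,"z": 0.9,"wx": -0.002,"wy": -0.002,"wz": 0},{"x": 0.144,"y": 0.024,"z": 0.9,"wx": -0.002,"wy": -0.002,"wz": 0},{"x": 0.144,"y": 0.024,"z": 0.9,"wx": -0.002,"wy": -0.002,"wz": 0}])

```text
t: 3.9
eef_pos: [0.5994, -0.1249, 0.121]
tool_rot: [0.0, 1.0, 0.0, -0.0]
contact_force: [-0.7, 0.3, 0.5]
gripper_width: 1.005
```

```bash
python3 - <<'E'
from h import *
print(tool()[0],rel([.600,-.125,.032],Rdown(0)))
E
```

```text
[ 0.5994 -0.1249  0.121 ] {'x': 0.0031, 'y': 0.0006, 'z': 0.4448, 'wx': 0.0001, 'wy': 0.0002, 'wz': 0.0003}
```

Request:
jog_arm(plan=[{"x": 0.003,"y": 0,"z": 0.1,"wx": 0,"wy": 0,"wz": 0},{"x": 0.003,"y": 0,"z": 0.2,"wx": 0,"wy": 0,"wz": 0},{"x": 0.003,"y": 0,"z": 0.3,"wx": 0,"wy": 0,"wz": 0},{"x": 0.003,"y": 0,"z": 0.4,"wx": 0,"wy": 0,"wz": 0},{"x": 0.003,"y": 0,"z": 0.445,"wx": 0,"wy": 0,"wz": 0},{"x": 0.003,"y": 0,"z": 0.445,"wx": 0,"wy": 0,"wz": 0},{"x": 0.003,"y": 0,"z": 0.445,"wx": 0,"wy": 0,"wz": 0}])

```text
t: 4.48
eef_pos: [0.6012, -0.1251, 0.0336]
tool_rot: [0.0, 1.0, 0.0, 0.001]
contact_force: [1.4, -0.1, -0.6]
gripper_width: 0.999
```

Request:
jog_arm(plan=[{"x": 0,"y": 0,"z": 0,"wx": 0,"wy": 0,"wz": 0},{"x": 0,"y": 0,"z": 0,"wx": 0,"wy": 0,"wz": 0},{"x": 0,"y": 0,"z": 0,"wx": 0,"wy": 0,"wz": 0},{"x": 0,"y": 0,"z": 0,"wx": 0,"wy": 0,"wz": 0},{"x": 0,"y": 0,"z": 0,"wx": 0,"wy": 0,"wz": 0},{"x": 0,"y": 0,"z": 0,"wx": 0,"wy": 0,"wz": 0},{"x": 0,"y": 0,"z": 0,"wx": 0,"wy": 0,"wz": 0},{"x": 0,"y": 0,"z": 0,"wx": 0,"wy": 0,"wz": 0},{"x": 0,"y": 0,"z": 0,"wx": 0,"wy": 0,"wz": 0},{"x": 0,"y": 0,"z": 0,"wx": 0,"wy": 0,"wz": 0}], hand=-1, grip_force=50)

```text
t: 5.32
eef_pos: [0.6018, -0.1251, 0.0348]
tool_rot: [0.0, 1.0, 0.0, 0.001]
contact_force: [-1.6, -0.3, 7.2]
gripper_width: 0.458
```

Request:
jog_arm(plan=[{"x": 0,"y": 0,"z": -0.04,"wx": 0,"wy": 0,"wz": 0},{"x": 0,"y": 0,"z": -0.15,"wx": 0,"wy": 0,"wz": 0},{"x": 0,"y": 0,"z": -0.3,"wx": 0,"wy": 0,"wz": 0},{"x": 0,"y": 0,"z": -0.5,"wx": 0,"wy": 0,"wz": 0},{"x": 0,"y": 0,"z": -0.7,"wx": 0,"wy": 0,"wz": 0},{"x": 0,"y": 0,"z": -0.9,"wx": 0,"wy": 0,"wz": 0},{"x": 0,"y": 0,"z": -0.9,"wx": 0,"wy": 0,"wz": 0},{"x": 0,"y": 0,"z": -0.9,"wx": 0,"wy": 0,"wz": 0}])

```text
t: 5.98
eef_pos: [0.6028, -0.1252, 0.2181]
tool_rot: [0.001, 1.0, 0.0, 0.004]
contact_force: [-0.4, -0.0, -3.0]
gripper_width: 0.463
```

```bash
python3 - <<'E'
from h import *
p,r,o=tool();print(o['t'],p,o['q'],o['gripper_width'],o['contact_force'])
# where's the padlock in hand now? silhouette in top view & scene
from scipy.optimize import minimize
V=[]
d0=np.array([.5868-.6018,.0008,.030-.0348])
O0=p+d0
w0=O0+np.array([.016,0,.016])
for n in('top','scene'):
    im=snap(n,n[0]+'1.png');c=cams.get_calibration(n);V.append((n,c,redblob(im,pix(n,w0,c),25)))
print([v[2].sum() for v in V],iou(V,O0,bodyR(0,45)))
E
```

```text
5.9833 [ 0.6028 -0.1252  0.2181] [ 0.248   0.396  -0.1895  1.7144  0.086   1.0305 -1.5411] 0.46322714228487927 [-0.4487 -0.0259 -3.0298]
[np.uint64(80), np.uint64(412)] 0.41861429913382586
```

Request:
jog_arm(plan=[{"x": -0.05,"y": -0.03,"z": 0,"wx": 0,"wy": 0,"wz": -0.04},{"x": -0.1,"y": -0.06,"z": 0,"wx": 0,"wy": 0,"wz": -0.08},{"x": -0.15,"y": -0.09,"z": 0,"wx": 0,"wy": 0,"wz": -0.12},{"x": -0.2,"y": -0.12,"z": 0,"wx": 0,"wy": 0,"wz": -0.16},{"x": -0.25,"y": -0.15,"z": 0,"wx": 0,"wy": 0,"wz": -0.2},{"x": -0.3,"y": -0.18,"z": 0,"wx": 0,"wy": 0,"wz": -0.24},{"x": -0.35,"y": -0.21,"z": 0,"wx": 0,"wy": 0,"wz": -0.28},{"x": -0.4,"y": -0.25,"z": 0,"wx": 0,"wy": 0,"wz": -0.32},{"x": -0.45,"y": -0.28,"z": 0,"wx": 0,"wy": 0,"wz": -0.36},{"x": -0.5,"y": -0.31,"z": 0,"wx": 0,"wy": 0,"wz": -0.4},{"x": -0.55,"y": -0.34,"z": 0,"wx": 0,"wy": 0,"wz": -0.44},{"x": -0.61,"y": -0.376,"z": 0,"wx": 0,"wy": 0,"wz": -0.48}])

```text
t: 7.08
eef_pos: [0.4764, -0.0497, 0.2118]
tool_rot: [-0.001, 0.729, 0.684, -0.001]
contact_force: [0.2, -0.9, -1.5]
gripper_width: 0.457
```

```bash
python3 - <<'E'
from h import *
p,r,o=tool();print(o['t'],p,o['q'])
Rf=R.from_euler('z',120,degrees=True)*R.from_euler('y',-45,degrees=True)*Rdown(0)
print('yaw',rel([.48,-.05,.2],Rdown(120)))
b=(np.array([.48,-.05,.2]),Rdown(120),0);print('then tilt',rel([.48,-.05,.2],Rf,b))
print('off',R.from_euler('y',-45,degrees=True).apply([.0153,-.0006,.0048]))
E
```

```text
7.0833 [ 0.4764 -0.0497  0.2118] [ 0.4316  0.2192 -0.5179  2.0015  0.1319  0.9558 -0.2167]
yaw {'x': -0.0002, 'y': 0.0181, 'z': 0.059, 'wx': -0.0009, 'wy': -0.0002, 'wz': -0.187}
then tilt {'x': 0.0, 'y': 0.0, 'z': 0.0, 'wx': 0.0, 'wy': 0.25, 'wz': 0.0}
off [ 0.0074 -0.0006  0.0142]
```

Request:
jog_arm(plan=[{"x": 0,"y": 0.018,"z": 0.05,"wx": 0,"wy": 0,"wz": -0.04},{"x": 0,"y": 0.018,"z": 0.05,"wx": 0,"wy": 0,"wz": -0.08},{"x": 0,"y": 0.018,"z": 0.05,"wx": 0,"wy": 0,"wz": -0.12},{"x": 0,"y": 0.018,"z": 0.05,"wx": 0,"wy": 0,"wz": -0.16},{"x": 0,"y": 0.018,"z": 0.05,"wx": 0,"wy": 0,"wz": -0.187},{"x": 0,"y": 0.018,"z": 0.05,"wx": 0,"wy": 0,"wz": -0.187},{"x": 0,"y": 0.018,"z": 0.05,"wx": 0,"wy": 0,"wz": -0.187}])

```text
t: 7.67
eef_pos: [0.4789, -0.05, 0.2004]
tool_rot: [-0.003, 0.501, 0.865, -0.001]
contact_force: [-0.0, -0.6, -1.7]
gripper_width: 0.464
```

Request:
jog_arm(plan=[{"x": 0,"y": 0,"z": 0,"wx": 0,"wy": 0.035,"wz": 0},{"x": 0,"y": 0,"z": 0,"wx": 0,"wy": 0.07,"wz": 0},{"x": 0,"y": 0,"z": 0,"wx": 0,"wy": 0.105,"wz": 0},{"x": 0,"y": 0,"z": 0,"wx": 0,"wy": 0.14,"wz": 0},{"x": 0,"y": 0,"z": 0,"wx": 0,"wy": 0.175,"wz": 0},{"x": 0,"y": 0,"z": 0,"wx": 0,"wy": 0.21,"wz": 0},{"x": 0,"y": 0,"z": 0,"wx": 0,"wy": 0.25,"wz": 0},{"x": 0,"y": 0,"z": 0,"wx": 0,"wy": 0.25,"wz": 0},{"x": 0,"y": 0,"z": 0,"wx": 0,"wy": 0.25,"wz": 0},{"x": 0,"y": 0,"z": 0,"wx": 0,"wy": 0.25,"wz": 0}])

```text
t: 8.5
eef_pos: [0.4788, -0.0491, 0.2004]
tool_rot: [-0.333, 0.464, 0.799, 0.19]
contact_force: [0.1, 0.7, -1.5]
gripper_width: 0.458
```

```bash
python3 - <<'E'
from h import *
p,r,o=tool();print(o['t'],p,o['q'],r.as_matrix()[:,2])
Rf=R.from_euler('z',120,degrees=True)*R.from_euler('y',-45,degrees=True)*Rdown(0)
print(rel([.48,-.05,.06],Rf),rel([.48,-.05,.016],Rf))
im=snap('scene','s2.png');t=snap('top','t2.png')
cs=cams.get_calibration('scene');ct=cams.get_calibration('top')
u=pix('scene',p,cs).astype(int);v=pix('top',p,ct).astype(int);print(u,v)
def crop(i,c,s=70):
    x,y=max(c[0]-s,0),max(c[1]-s,0);return cv2.resize(i[y:y+2*s,x:x+2*s,::-1],(400,400),interpolation=cv2.INTER_CUBIC)
cv2.imwrite('pics/v3.png',np.hstack([crop(im,u),crop(t,v)]))
E
```

```text
8.5 [ 0.4788 -0.0491  0.2004] [ 0.7508  0.6494 -0.6394  1.7001 -0.2374  1.4136  0.7353] [-0.3558  0.6126 -0.7057]
{'x': -0.5022, 'y': 0.007, 'z': 0.4904, 'wx': -0.0006, 'wy': -0.0006, 'wz': -0.0019} {'x': -0.6581, 'y': 0.0082, 'z': 0.6457, 'wx': -0.0006, 'wy': -0.0006, 'wz': -0.0019}
[224 173] [325 230]
```

View pics/v3.png

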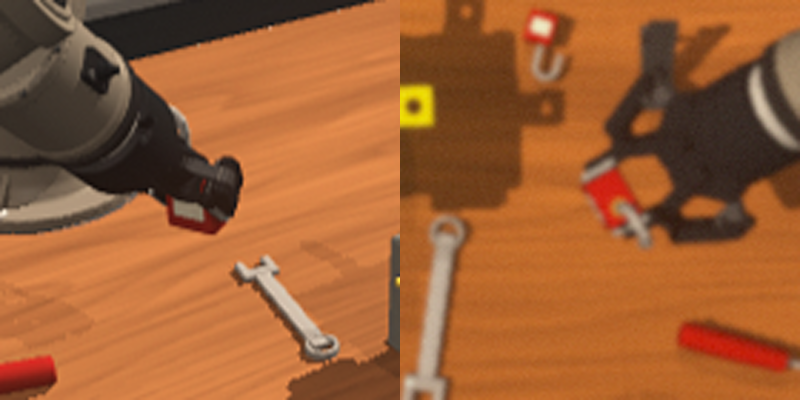

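The top crop shows the padlock upright, seen as a rectangle at (610,195) with its shackle edge-on towards lower right. I lower it now.

Request:
jog_arm(plan=[{"x": -0.12,"y": 0.002,"z": 0.12,"wx": 0,"wy": 0,"wz": -0.002},{"x": -0.25,"y": 0.004,"z": 0.24,"wx": 0,"wy": 0,"wz": -0.002},{"x": -0.38,"y": 0.006,"z": 0.37,"wx": 0,"wy": 0,"wz": -0.002},{"x": -0.5,"y": 0.007,"z": 0.49,"wx": 0,"wy": 0,"wz": -0.002},{"x": -0.58,"y": 0.008,"z": 0.57,"wx": 0,"wy": 0,"wz": -0.002},{"x": -0.63,"y": 0.008,"z": 0.617,"wx": 0,"wy": 0,"wz": -0.002},{"x": -0.645,"y": 0.008,"z": 0.632,"wx": 0,"wy": 0,"wz": -0.002},{"x": -0.645,"y": 0.008,"z": 0.632,"wx": 0,"wy": 0,"wz": -0.002},{"x": -0.645,"y": 0.008,"z": 0.632,"wx": 0,"wy": 0,"wz": -0.002}])

```text
t: 9.35
eef_pos: [0.4816, -0.0496, 0.0226]
tool_rot: [-0.331, 0.46, 0.801, 0.191]
contact_force: [-0.0, -0.3, 0.2]
gripper_width: 0.463
```

```bash
python3 - <<'E'
from h import *
p,r,o=tool();print(o['t'],p,r.as_matrix()[:,2],o['contact_force'])
E
```

```text
9.35 [ 0.4816 -0.0496  0.0226] [-0.3539  0.6108 -0.7083] [-0.0163 -0.3182  0.1792]
```

Request:
jog_arm(plan=[{"x": -0.007,"y": 0,"z": 0.007,"wx": 0,"wy": 0,"wz": 0},{"x": -0.014,"y": 0,"z": 0.014,"wx": 0,"wy": 0,"wz": 0},{"x": -0.014,"y": 0,"z": 0.014,"wx": 0,"wy": 0,"wz": 0},{"x": -0.014,"y": 0,"z": 0.014,"wx": 0,"wy": 0,"wz": 0}])

```text
t: 9.68
eef_pos: [0.4818, -0.0497, 0.0191]
tool_rot: [-0.33, 0.46, 0.802, 0.191]
contact_force: [0.4, 0.3, -1.4]
gripper_width: 0.463
```

Request:
jog_arm(plan=[{"x": -0.007,"y": 0,"z": 0.007,"wx": 0,"wy": 0,"wz": 0},{"x": -0.007,"y": 0,"z": 0.007,"wx": 0,"wy": 0,"wz": 0},{"x": -0.007,"y": 0,"z": 0.007,"wx": 0,"wy": 0,"wz": 0}])

```text
t: 9.93
eef_pos: [0.4818, -0.0498, 0.0171]
tool_rot: [-0.33, 0.46, 0.802, 0.191]
contact_force: [0.1, -0.3, -1.8]
gripper_width: 0.46
```

Request:
jog_arm(plan=[{"x": -0.005,"y": 0,"z": 0.005,"wx": 0,"wy": 0,"wz": 0},{"x": -0.01,"y": 0,"z": 0.01,"wx": 0,"wy": 0,"wz": 0},{"x": -0.01,"y": 0,"z": 0.01,"wx": 0,"wy": 0,"wz": 0}])

```text
t: 10.18
eef_pos: [0.4817, -0.0498, 0.0141]
tool_rot: [-0.33, 0.46, 0.801, 0.191]
contact_force: [-0.3, 0.0, -1.0]
gripper_width: 0.461
```

Request:
jog_arm(plan=[{"x": -0.004,"y": 0,"z": 0.004,"wx": 0,"wy": 0,"wz": 0},{"x": -0.004,"y": 0,"z": 0.004,"wx": 0,"wy": 0,"wz": 0},{"x": -0.004,"y": 0,"z": 0.004,"wx": 0,"wy": 0,"wz": 0}])

```text
t: 10.43
eef_pos: [0.4818, -0.0498, 0.0139]
tool_rot: [-0.331, 0.46, 0.801, 0.191]
contact_force: [-0.6, -2.3, 5.9]
gripper_width: 0.457
```

Request:
jog_arm(plan=[{"x": 0,"y": 0,"z": 0,"wx": 0,"wy": 0,"wz": 0},{"x": 0,"y": 0,"z": 0,"wx": 0,"wy": 0,"wz": 0},{"x": 0,"y": 0,"z": 0,"wx": 0,"wy": 0,"wz": 0},{"x": 0,"y": 0,"z": 0,"wx": 0,"wy": 0,"wz": 0},{"x": 0,"y": 0,"z": 0,"wx": 0,"wy": 0,"wz": 0},{"x": 0,"y": 0,"z": 0,"wx": 0,"wy": 0,"wz": 0}], hand=0.4)

```text
t: 10.93
eef_pos: [0.4817, -0.0497, 0.0138]
tool_rot: [-0.331, 0.46, 0.801, 0.191]
contact_force: [-1.0, 0.9, 0.2]
gripper_width: 0.703
```

Request:
jog_arm(plan=[{"x": 0,"y": 0,"z": -0.05,"wx": 0,"wy": 0,"wz": 0},{"x": 0,"y": 0,"z": -0.15,"wx": 0,"wy": 0,"wz": 0},{"x": 0,"y": 0,"z": -0.3,"wx": 0,"wy": 0,"wz": 0},{"x": 0,"y": 0,"z": -0.5,"wx": 0,"wy": 0,"wz": 0},{"x": 0,"y": 0,"z": -0.7,"wx": 0,"wy": 0,"wz": 0},{"x": 0,"y": 0,"z": -0.9,"wx": 0,"wy": 0,"wz": 0},{"x": 0,"y": 0,"z": -1,"wx": 0,"wy": 0,"wz": 0},{"x": 0,"y": 0,"z": -1,"wx": 0,"wy": 0,"wz": 0},{"x": 0,"y": 0,"z": -1,"wx": 0,"wy": 0,"wz": 0}])

```text
t: 11.68
eef_pos: [0.5531, -0.1728, 0.156]
tool_rot: [-0.33, 0.461, 0.801, 0.192]
contact_force: [-0.7, 0.7, -0.2]
gripper_width: 0.699
```

```bash
python3 - <<'E'
from h import *
from scipy.optimize import minimize
p,r,o=tool();print(o['t'],p,o['q'],o['gripper_width'],o['contact_force'])
ims={n:snap(n,n[0]+'3.png') for n in('top','scene','wrist')};cal={n:cams.get_calibration(n) for n in ims}
O=np.array([.4818,-.0498,0])-R.from_euler('z',120,degrees=True).apply([.0074,-.0006,0]);print('pred',O)
def crop(i,c,s=60):
    c=np.round(c).astype(int);x,y=max(c[0]-s,0),max(c[1]-s,0);return cv2.resize(i[y:y+2*s,x:x+2*s,::-1],(266,400),interpolation=cv2.INTER_CUBIC) if 0 else cv2.resize(i[y:y+2*s,x:x+2*s,::-1],(266,266),interpolation=cv2.INTER_CUBIC)
cv2.imwrite('pics/v4.png',np.hstack([crop(ims[n],pix(n,O+[0,0,.045],cal[n])) for n in ims]))
V=[]
for n in ims:
    try: V.append((n,cal[n],redblob(ims[n],pix(n,O+[0,0,.03],cal[n]),30)));print(n,V[-1][2].sum())
    except Exception as e: print(n,e)
for S in (V,V[:2]):
  b=minimize(lambda v:-iou(S,[v[0],v[1],0],bodyR(v[2]*500,0)),[O[0],O[1],.24],method='Nelder-Mead',options=dict(initial_simplex=np.array([[O[0],O[1],.24]]*4)+np.vstack([np.zeros(3),np.eye(3)*.01])))
  print(b.x[:2],b.x[2]*500,b.fun)
E
```

```text
11.6833 [ 0.5531 -0.1728  0.156 ] [ 0.7499  0.8502 -0.5434  1.3941 -0.1322  1.5627  0.8157] 0.6992221122474683 [-0.6595  0.69   -0.167 ]
pred [ 0.485  -0.0565  0.    ]
top 148
scene 390
wrist 1615
[ 0.4848 -0.0551] 122.45329458505574 -0.7722060643903293
[ 0.4853 -0.0566] 122.92405060888919 -0.7496907136781876
```

View pics/v4.png

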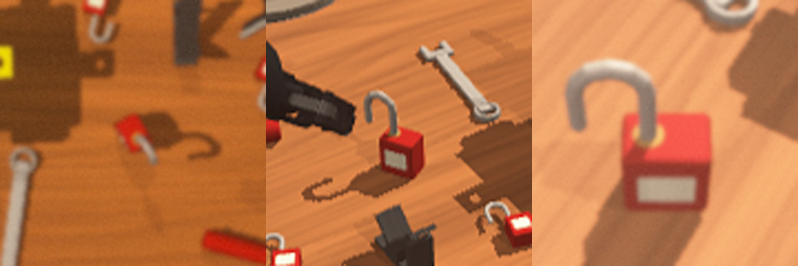

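The padlock stands upright and released: the scene crop has it at (402,150), and the fit gives O≈(0.485,−0.056) with yaw ≈122°. Next is the isolator.

```bash
python3 - <<'E'
from h import *
print(rel([.60,-.06,.30],Rdown(180)))
b=(np.array([.60,-.06,.30]),Rdown(180),0);print(rel([.62,.13,.30],Rdown(180),b))
E
```

```text
{'x': 0.7661, 'y': 0.4898, 'z': -0.2619, 'wx': 0.1305, 'wy': -0.2269, 'wz': -0.3136}
{'x': -0.1, 'y': 0.95, 'z': 0.0, 'wx': 0.0, 'wy': 0.0, 'wz': 0.0}
```

Request:
jog_arm(plan=[{"x": 0.1,"y": 0.06,"z": -0.1,"wx": 0.01,"wy": -0.02,"wz": -0.027},{"x": 0.2,"y": 0.12,"z": -0.15,"wx": 0.02,"wy": -0.04,"wz": -0.055},{"x": 0.35,"y": 0.2,"z": -0.2,"wx": 0.033,"wy": -0.06,"wz": -0.08},{"x": 0.5,"y": 0.3,"z": -0.23,"wx": 0.045,"wy": -0.08,"wz": -0.11},{"x": 0.65,"y": 0.4,"z": -0.26,"wx": 0.065,"wy": -0.113,"wz": -0.157},{"x": 0.766,"y": 0.49,"z": -0.262,"wx": 0.13,"wy": -0.227,"wz": -0.314},{"x": 0.766,"y": 0.49,"z": -0.262,"wx": 0.13,"wy": -0.227,"wz": -0.314},{"x": 0.766,"y": 0.49,"z": -0.262,"wx": 0.13,"wy": -0.227,"wz": -0.314},{"x": 0.766,"y": 0.49,"z": -0.262,"wx": 0.13,"wy": -0.227,"wz": -0.314},{"x": 0.766,"y": 0.49,"z": -0.262,"wx": 0.13,"wy": -0.227,"wz": -0.314},{"x": 0.766,"y": 0.49,"z": -0.262,"wx": 0.13,"wy": -0.227,"wz": -0.314},{"x": 0.766,"y": 0.49,"z": -0.262,"wx": 0.13,"wy": -0.227,"wz": -0.314}])

```text
t: 12.83
eef_pos: [0.5977, -0.0571, 0.2996]
tool_rot: [0.0, -0.004, 1.0, -0.0]
contact_force: [-0.3, 0.3, 0.2]
gripper_width: 0.699
```

```bash
python3 - <<'E'
from h import *
p,r,o=tool();print(o['t'],p,o['q'],rel([.62,.13,.30],Rdown(180)))
E
```

```text
12.8333 [ 0.5977 -0.0571  0.2996] [ 0.588   0.4027 -0.7943  1.618   0.2996  1.2469  1.3164] {'x': -0.1192, 'y': 0.9344, 'z': -0.0021, 'wx': -0.0001, 'wy': 0.0002, 'wz': 0.0026}
```

Request:
jog_arm(plan=[{"x": -0.03,"y": 0.2,"z": 0,"wx": 0,"wy": 0,"wz": 0},{"x": -0.06,"y": 0.4,"z": 0,"wx": 0,"wy": 0,"wz": 0},{"x": -0.09,"y": 0.6,"z": 0,"wx": 0,"wy": 0,"wz": 0},{"x": -0.12,"y": 0.8,"z": 0,"wx": 0,"wy": 0,"wz": 0},{"x": -0.12,"y": 0.93,"z": 0,"wx": 0,"wy": 0,"wz": 0},{"x": -0.12,"y": 0.93,"z": 0,"wx": 0,"wy": 0,"wz": 0},{"x": -0.12,"y": 0.93,"z": 0,"wx": 0,"wy": 0,"wz": 0},{"x": -0.12,"y": 0.93,"z": 0,"wx": 0,"wy": 0,"wz": 0}])

```text
t: 13.5
eef_pos: [0.6201, 0.1278, 0.2984]
tool_rot: [-0.001, -0.003, 1.0, -0.001]
contact_force: [-0.2, 0.1, 0.9]
gripper_width: 0.702
```

```bash
python3 - <<'E'
from h import *
p,r,o=tool();print(o['t'],p,o['q'])
im=snap('wrist','w4.png');cw=cams.get_calibration('wrist')
Z={'pivot':.12,'hasp_hole':.12,'handle_knob':.15,'tab_hole':.129}
for t in Z:
    print(t,[(np.round(q['location'],1).tolist(),round(q['confidence'],2),atz('wrist',q['location'],Z[t],cw)[:2]) for q in finder.place_of('wrist',t)][:4])
cv2.imwrite('pics/w4v.png',cv2.resize(im[...,::-1],(800,600),interpolation=cv2.INTER_CUBIC))
E
```

```text
13.5 [0.6201 0.1278 0.2984] [ 0.2723  0.4722 -0.8122  1.5378  0.3512  1.286   0.9915]
pivot [([342.3, 132.4], 0.56, array([0.5611, 0.1898]))]
hasp_hole [([244.9, 129.9], 0.66, array([0.5598, 0.0935])), ([57.0, 8.3], 0.49, array([ 0.3957, -0.136 ])), ([5.3, 83.5], 0.48, array([ 0.4756, -0.2231]))]
handle_knob [([359.8, 41.0], 0.76, array([0.4743, 0.1996]))]
tab_hole [([328.9, 227.1], 0.62, array([0.6565, 0.1784])), ([147.4, 79.3], 0.46, array([ 0.5044, -0.0046]))]
```

View pics/w4v.png

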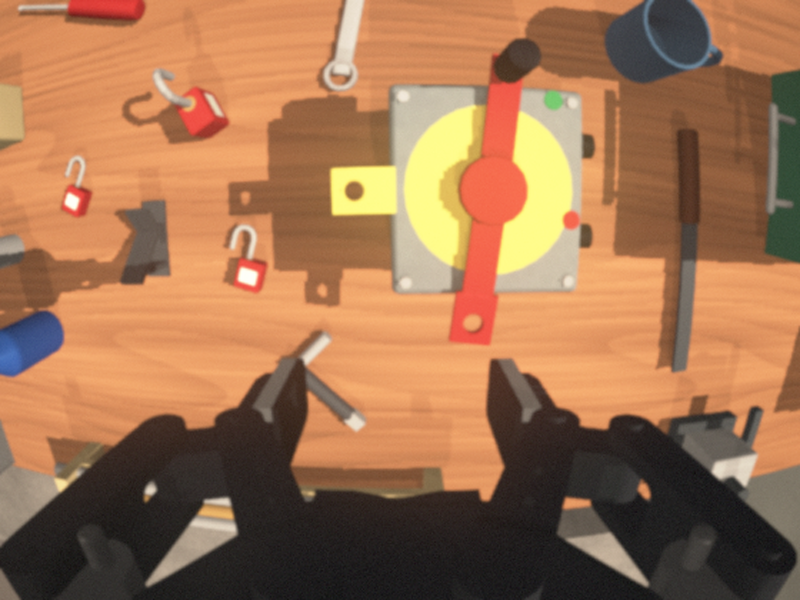

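The wrist view shows the hub at (493,190), hasp hole (354,190), tab hole (473,323) and knob (518,60). I'll refine the hole centres by blobs.

```bash
cat >> h.py <<'E'
def yellowhole(im,near,rad=25):
    hsv=cv2.cvtColor(im,cv2.COLOR_RGB2HSV);return blobhole((hsv[...,0]>20)&(hsv[...,0]<35)&(hsv[...,1]>120)&(hsv[...,2]>90),near,rad)
def redhole(im,near,rad=25):
    hsv=cv2.cvtColor(im,cv2.COLOR_RGB2HSV);return blobhole(((hsv[...,0]<6)|(hsv[...,0]>174))&(hsv[...,1]>150)&(hsv[...,2]>60),near,rad)
def blobhole(m,near,rad):
    c,h=cv2.findContours(m.astype(np.uint8),cv2.RETR_CCOMP,cv2.CHAIN_APPROX_NONE);out=[]
    for k,cc in enumerate(c):
        if h[0][k][3]>=0 and cv2.contourArea(cc)>4:
            M=cv2.moments(cc);q=(M['m10']/M['m00'],M['m01']/M['m00'])
            if np.hypot(q[0]-near[0],q[1]-near[1])<rad: out.append((q,cv2.contourArea(cc)))
    return sorted(out,key=lambda t:-t[1])[:2]
E
python3 - <<'E'
from h import *
im=cv2.imread('pics/w4.png')[...,::-1].copy();cal=cams.get_calibration('wrist')
hh=yellowhole(im,(248,133));th=redhole(im,(331,226));print(hh,th)
H=atz('wrist',hh[0][0],.1185,cal) if hh else 0;T=atz('wrist',th[0][0],.127,cal) if th else 0
print('hasp',H,'tab',T)
hsv=cv2.cvtColor(im,cv2.COLOR_RGB2HSV);red=(((hsv[...,0]<6)|(hsv[...,0]>174))&(hsv[...,1]>150)&(hsv[...,2]>60)).astype(np.uint8)
er=cv2.morphologyEx(red,cv2.MORPH_OPEN,cv2.getStructuringElement(cv2.MORPH_ELLIPSE,(31,31)))
n,l,s,c=cv2.connectedComponentsWithStats(er);
for i in range(1,n): print('hub',c[i],s[i,4],atz('wrist',c[i],.135,cal))
E
```

```text
[((247.48322147651007, 133.04362416107384), 149.0)] [((330.385641025641, 225.6533333333333), 162.5)]
hasp [0.5635 0.0963 0.1185] tab [0.6563 0.1809 0.127 ]
```

```bash
python3 - <<'E'
from h import *
cal=cams.get_calibration('wrist')
P=atz('wrist',(493/1.4286,190/1.4286),.135,cal);print('hub',P,'knobtop',atz('wrist',(523/1.4286,57/1.4286),.174,cal))
v=1/1.4286
A=[atz('wrist',(np.array(q))*v,z,cal) for q,z in [((393,292),.12),((578,293),.12),((390,87),.12),((580,90),.12),((402,95),.12),((571,101),.12),((404,283),.12),((568,281),.12)]];print(np.array(A)[:,:2])
for z in (.20,.134): print(rel([.477,.200,z],Rdown(174)))
E
```

```text
hub [0.5616 0.1903 0.135 ] knobtop [0.4795 0.1997 0.174 ]
[[0.6359 0.124 ]
 [0.6355 0.2634]
 [0.4912 0.1212]
 [0.4846 0.2576]
 [0.4969 0.1295]
 [0.4937 0.2504]
 [0.6292 0.1318]
 [0.6264 0.2542]]
{'x': 0.715, 'y': 0.3671, 'z': 0.4966, 'wx': -0.0002, 'wy': 0.0001, 'wz': 0.0351}
{'x': 0.715, 'y': 0.3674, 'z': 0.8266, 'wx': -0.0002, 'wy': 0.0001, 'wz': 0.0351}
```

Request:
jog_arm(plan=[{"x": 0.18,"y": 0.09,"z": 0.05,"wx": 0,"wy": 0,"wz": 0.035},{"x": 0.36,"y": 0.18,"z": 0.1,"wx": 0,"wy": 0,"wz": 0.035},{"x": 0.54,"y": 0.27,"z": 0.2,"wx": 0,"wy": 0,"wz": 0.035},{"x": 0.715,"y": 0.362,"z": 0.35,"wx": 0,"wy": 0,"wz": 0.035},{"x": 0.715,"y": 0.362,"z": 0.49,"wx": 0,"wy": 0,"wz": 0.035},{"x": 0.715,"y": 0.362,"z": 0.6,"wx": 0,"wy": 0,"wz": 0.035},{"x": 0.715,"y": 0.362,"z": 0.7,"wx": 0,"wy": 0,"wz": 0.035},{"x": 0.715,"y": 0.362,"z": 0.8,"wx": 0,"wy": 0,"wz": 0.035},{"x": 0.715,"y": 0.362,"z": 0.81,"wx": 0,"wy": 0,"wz": 0.035},{"x": 0.715,"y": 0.362,"z": 0.81,"wx": 0,"wy": 0,"wz": 0.035},{"x": 0.715,"y": 0.362,"z": 0.81,"wx": 0,"wy": 0,"wz": 0.035}])

```text
t: 14.67
eef_pos: [0.4776, 0.1991, 0.1383]
tool_rot: [0.001, 0.053, 0.999, -0.0]
contact_force: [-0.3, 0.6, -0.2]
gripper_width: 0.703
```

Request:
jog_arm(plan=[{"x": 0,"y": 0,"z": 0,"wx": 0,"wy": 0,"wz": 0},{"x": 0,"y": 0,"z": 0,"wx": 0,"wy": 0,"wz": 0},{"x": 0,"y": 0,"z": 0,"wx": 0,"wy": 0,"wz": 0},{"x": 0,"y": 0,"z": 0,"wx": 0,"wy": 0,"wz": 0},{"x": 0,"y": 0,"z": 0,"wx": 0,"wy": 0,"wz": 0},{"x": 0,"y": 0,"z": 0,"wx": 0,"wy": 0,"wz": 0},{"x": 0,"y": 0,"z": 0,"wx": 0,"wy": 0,"wz": 0},{"x": 0,"y": 0,"z": 0,"wx": 0,"wy": 0,"wz": 0}], hand=-1, grip_force=25)

```text
t: 15.33
eef_pos: [0.4783, 0.1995, 0.1393]
tool_rot: [0.001, 0.053, 0.999, 0.0]
contact_force: [-0.1, -0.0, 6.0]
gripper_width: 0.253
```

```bash
python3 - <<'E'
from h import *
b=tool();p,r,o=b;print(o['t'],p,o['q'],r.as_matrix()[:,0],o['gripper_width'],o['contact_force'])
P=np.array([.5616,.1904,0]);v=p-P;v[2]=0;print('radius',np.linalg.norm(v),np.degrees(np.arctan2(v[1],v[0])))
print('handle yaw est by knob',np.degrees(np.arctan2(v[1],v[0]))-180)
k=.085*v/np.linalg.norm(v)+P;k[2]=p[2]
a0=np.degrees(np.arctan2(v[1],v[0]))
tot=a0-91.2;print('turn cw',tot)
for f in np.linspace(0,1,13)[1:]:
    d=-tot*f;rz=R.from_euler('z',d,degrees=True);print(rel(P+rz.apply(k-P)*[1,1,1],rz*r,b))
E
```

```text
15.3333 [0.4783 0.1995 0.1393] [ 0.1279  0.4491 -0.7988  1.9751  0.416   0.8836  0.5745] [-0.9945  0.105  -0.0028] 0.2525003525325596 [-0.112  -0.0385  6.0358]
radius 0.08377822501038132 173.7573235025211
handle yaw est by knob -6.242676497478897
turn cw 82.5573235025211
{'x': 0.0029, 'y': 0.0509, 'z': 0.0, 'wx': 0.0001, 'wy': -0.0, 'wz': 0.0382}
{'x': -0.0065, 'y': 0.1011, 'z': 0.0001, 'wx': 0.0002, 'wy': -0.0, 'wz': 0.0764}
{'x': -0.0217, 'y': 0.1497, 'z': 0.0001, 'wx': 0.0003, 'wy': -0.0001, 'wz': 0.1147}
{'x': -0.0427, 'y': 0.1962, 'z': 0.0002, 'wx': 0.0004, 'wy': -0.0001, 'wz': 0.1529}
{'x': -0.0691, 'y': 0.2398, 'z': 0.0003, 'wx': 0.0005, 'wy': -0.0001, 'wz': 0.1911}
{'x': -0.1006, 'y': 0.28, 'z': 0.0004, 'wx': 0.0006, 'wy': -0.0001, 'wz': 0.2293}
{'x': -0.1366, 'y': 0.3161, 'z': 0.0006, 'wx': 0.0007, 'wy': -0.0002, 'wz': 0.2675}
{'x': -0.1767, 'y': 0.3476, 'z': 0.0007, 'wx': 0.0008, 'wy': -0.0002, 'wz': 0.3058}
{'x': -0.2202, 'y': 0.3741, 'z': 0.0008, 'wx': 0.0009, 'wy': -0.0002, 'wz': 0.344}
{'x': -0.2667, 'y': 0.3952, 'z': 0.001, 'wx': 0.0011, 'wy': -0.0002, 'wz': 0.3822}
{'x': -0.3153, 'y': 0.4106, 'z': 0.0011, 'wx': 0.0012, 'wy': -0.0002, 'wz': 0.4204}
{'x': -0.3654, 'y': 0.4201, 'z': 0.0012, 'wx': 0.0013, 'wy': -0.0003, 'wz': 0.4586}
```

Request:
jog_arm(plan=[{"x": 0.003,"y": 0.051,"z": 0,"wx": 0,"wy": 0,"wz": 0.038},{"x": -0.0065,"y": 0.101,"z": 0,"wx": 0,"wy": 0,"wz": 0.0764},{"x": -0.022,"y": 0.15,"z": 0,"wx": 0,"wy": 0,"wz": 0.115},{"x": -0.043,"y": 0.196,"z": 0,"wx": 0,"wy": 0,"wz": 0.153},{"x": -0.069,"y": 0.24,"z": 0,"wx": 0,"wy": 0,"wz": 0.191},{"x": -0.1,"y": 0.28,"z": 0,"wx": 0,"wy": 0,"wz": 0.229},{"x": -0.137,"y": 0.316,"z": 0,"wx": 0,"wy": 0,"wz": 0.2675},{"x": -0.177,"y": 0.348,"z": 0,"wx": 0,"wy": 0,"wz": 0.306},{"x": -0.22,"y": 0.374,"z": 0,"wx": 0,"wy": 0,"wz": 0.344},{"x": -0.267,"y": 0.395,"z": 0.001,"wx": 0,"wy": 0,"wz": 0.382},{"x": -0.315,"y": 0.411,"z": 0.001,"wx": 0,"wy": 0,"wz": 0.42},{"x": -0.365,"y": 0.42,"z": 0.001,"wx": 0,"wy": 0,"wz": 0.4586}])

```text
t: 16.33
eef_pos: [0.5584, 0.2751, 0.1394]
tool_rot: [0.0, 0.7, 0.714, -0.001]
contact_force: [-6.6, -2.5, 5.7]
gripper_width: 0.248
```

```bash
python3 - <<'E'
from h import *
b=tool();p,r,o=b;print(o['t'],p,o['q'],r.as_matrix()[:,0],o['gripper_width'],o['contact_force'])
P=np.array([.5616,.1904,0]);v=p-P;v[2]=0;print('radius',np.linalg.norm(v),'ang',np.degrees(np.arctan2(v[1],v[0])))
k=P+.085*np.array([np.cos(np.radians(91.2)),np.sin(np.radians(91.2)),0]);k[2]=p[2];print(rel(k,Rdown(91.2)))
E
```

```text
16.3333 [0.5584 0.2751 0.1394] [-0.2405  0.5251 -0.4299  1.7449  0.2649  0.9304 -0.7602] [-0.0189  0.9998 -0.0015] 0.24778640695841658 [-6.6173 -2.4556  5.709 ]
radius 0.08472691105655461 ang 92.15693489440595
{'x': 0.0014, 'y': 0.0071, 'z': -0.0, 'wx': -0.0001, 'wy': 0.0005, 'wz': -0.0006}
```

Request:
jog_arm(plan=[{"x": 0.001,"y": 0.007,"z": 0,"wx": 0,"wy": 0,"wz": 0},{"x": 0.001,"y": 0.007,"z": 0,"wx": 0,"wy": 0,"wz": 0},{"x": 0.001,"y": 0.007,"z": 0,"wx": 0,"wy": 0,"wz": 0},{"x": 0.001,"y": 0.007,"z": 0,"wx": 0,"wy": 0,"wz": 0}])

```text
t: 16.67
eef_pos: [0.5593, 0.2752, 0.1395]
tool_rot: [0.0, 0.7, 0.715, -0.001]
contact_force: [-2.5, -0.7, 1.8]
gripper_width: 0.251
```

```bash
python3 - <<'E'
from h import *
b=tool();p,r,o=b;P=np.array([.5616,.1904,0]);v=p-P;print(p,'ang',np.degrees(np.arctan2(v[1],v[0])),o['contact_force'])
im=snap('top','t5.png');H=np.array([.5635,.0954,.129]);q=pix('top',H);print(q,'redhole',[(h,atz('top',h[0],.127)) for h in redhole(im,q,15)])
E
```

```text
[0.5593 0.2752 0.1395] ang 91.56982135578376 [-2.4742 -0.7112  1.7578]
[260.0402 195.8126] redhole [(((259.08653846153845, 196.8910256410256), 52.0), array([0.5612, 0.0978, 0.127 ]))]
```

Request:
jog_arm(plan=[{"x": 0,"y": 0,"z": 0,"wx": 0,"wy": 0,"wz": 0},{"x": 0,"y": 0,"z": 0,"wx": 0,"wy": 0,"wz": 0},{"x": 0,"y": 0,"z": 0,"wx": 0,"wy": 0,"wz": 0},{"x": 0,"y": 0,"z": 0,"wx": 0,"wy": 0,"wz": 0},{"x": 0,"y": 0,"z": -0.1,"wx": 0,"wy": 0,"wz": 0},{"x": 0,"y": 0,"z": -0.3,"wx": 0,"wy": 0,"wz": 0},{"x": 0,"y": 0,"z": -0.5,"wx": 0,"wy": 0,"wz": 0},{"x": 0,"y": 0,"z": -0.7,"wx": 0,"wy": 0,"wz": 0},{"x": 0,"y": 0,"z": -0.7,"wx": 0,"wy": 0,"wz": 0}], hand=0.2)

```text
t: 17.47
eef_pos: [0.5628, 0.2782, 0.2887]
tool_rot: [0.002, 0.7, 0.714, 0.006]
contact_force: [1.1, 0.3, 1.0]
gripper_width: 0.602
```

```bash
python3 - <<'E'
from h import *
p,r,o=tool();print(o['t'],p,rel([.62,.08,.28],Rdown(180)))
E
```

```text
17.4667 [0.5628 0.2782 0.2887] {'x': -0.9969, 'y': 0.2648, 'z': 0.0413, 'wx': 0.0042, 'wy': 0.0016, 'wz': -0.4933}
```

Request:
jog_arm(plan=[{"x": -0.1,"y": 0.02,"z": 0,"wx": 0,"wy": 0,"wz": -0.038},{"x": -0.2,"y": 0.05,"z": 0,"wx": 0,"wy": 0,"wz": -0.076},{"x": -0.3,"y": 0.08,"z": 0,"wx": 0,"wy": 0,"wz": -0.114},{"x": -0.4,"y": 0.11,"z": 0,"wx": 0,"wy": 0,"wz": -0.152},{"x": -0.5,"y": 0.13,"z": 0,"wx": 0,"wy": 0,"wz": -0.19},{"x": -0.6,"y": 0.16,"z": 0,"wx": 0,"wy": 0,"wz": -0.228},{"x": -0.7,"y": 0.18,"z": 0,"wx": 0,"wy": 0,"wz": -0.266},{"x": -0.8,"y": 0.21,"z": 0,"wx": 0,"wy": 0,"wz": -0.304},{"x": -0.9,"y": 0.24,"z": 0,"wx": 0,"wy": 0,"wz": -0.342},{"x": -1,"y": 0.26,"z": 0.02,"wx": 0,"wy": 0,"wz": -0.38},{"x": -1,"y": 0.265,"z": 0.04,"wx": 0,"wy": 0,"wz": -0.42},{"x": -1,"y": 0.265,"z": 0.04,"wx": 0,"wy": 0,"wz": -0.46}])

```text
t: 18.47
eef_pos: [0.6204, 0.0768, 0.279]
tool_rot: [0.005, 0.052, 0.999, 0.002]
contact_force: [-0.6, 0.6, -0.1]
gripper_width: 0.597
```

Request:
jog_arm(plan=[{"x": 0,"y": 0,"z": 0,"wx": 0,"wy": 0,"wz": -0.035},{"x": 0,"y": 0,"z": 0,"wx": 0,"wy": 0,"wz": -0.04},{"x": 0,"y": 0,"z": 0,"wx": 0,"wy": 0,"wz": -0.04}])

```text
t: 18.72
eef_pos: [0.6204, 0.0766, 0.2787]
tool_rot: [0.005, -0.01, 1.0, 0.002]
contact_force: [-0.7, 0.5, -0.1]
gripper_width: 0.601
```

```bash
python3 - <<'E'
from h import *
p,r,o=tool();print(o['t'],p,r.as_matrix()[:,0],o['q'])
im=snap('wrist','w6.png');cal=cams.get_calibration('wrist')
H=np.array([.5635,.0954,.129]);q=pix('wrist',H,cal);print(q)
print([(h,atz('wrist',h[0],.127,cal)) for h in redhole(im,q,20)])
t=finder.place_of('wrist','shackle_top');print([(x['location'],round(x['confidence'],2),atz('wrist',x['location'],.089,cal)[:2]) for x in t])
t=finder.place_of('wrist','toe_tip');print([(x['location'],round(x['confidence'],2),atz('wrist',x['location'],.05,cal)[:2]) for x in t])
v=np.hstack([cv2.resize(im[int(c[1])-s:int(c[1])+s,max(int(c[0])-s,0):int(c[0])+s,::-1],(400,400),interpolation=cv2.INTER_CUBIC) for c,s in ((q,40),(pix('wrist',[.485,-.056,.05],cal),45))])
cv2.imwrite('pics/v6.png',v)
E
```

```text
18.7167 [0.6204 0.0766 0.2787] [-0.9997 -0.02   -0.0105] [ 0.2922  0.4356 -0.7001  1.5981  0.2947  1.2047  1.1257]
[299.8776 132.7813]
[(((302.0365853658537, 131.01463414634145), 205.0), array([0.5619, 0.0974, 0.127 ]))]
[([72.3, 99.1], 0.89, array([ 0.5183, -0.1619])), ([142.7, 43.7], 0.65, array([ 0.4655, -0.0699])), ([206.6, 154.8], 0.61, array([0.5886, 0.0025])), ([365.8, 131.9], 0.42, array([0.5609, 0.1672])), ([15.9, 73.6], 0.17, array([ 0.4718, -0.2606]))]
[([189.2, 169.0], 0.81, array([ 0.6095, -0.0275])), ([149.8, 40.3], 0.73, array([ 0.4519, -0.0776])), ([62.0, 113.7], 0.63, array([ 0.5317, -0.2078])), ([178.2, 70.0], 0.63, array([ 0.4921, -0.0403]))]
```

View pics/v6.png

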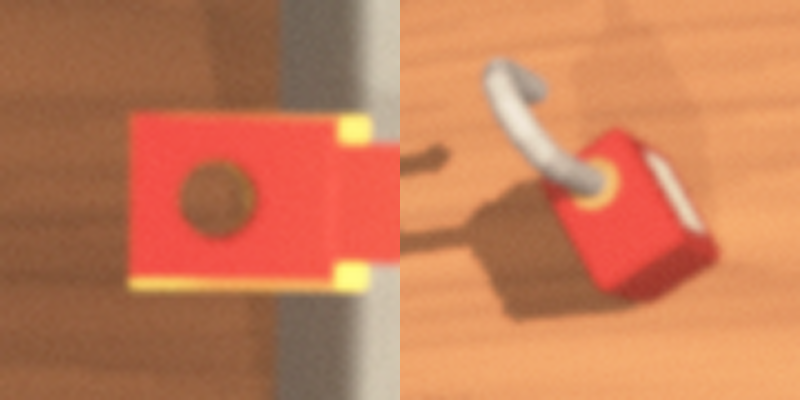

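The left crop shows the tab over the ledge, with the two holes concentric to within about 1 mm at (218,200). The right crop shows the padlock standing. I refine its pose for the shackle grip.

```bash
python3 - <<'E'
from h import *
from scipy.optimize import minimize
ims={'wrist':cv2.imread('pics/w6.png')[...,::-1].copy(),'scene':snap('scene','s6.png')}
cal={n:cams.get_calibration(n) for n in ims};O=np.array([.485,-.056,0])
V=[(n,cal[n],redblob(ims[n],pix(n,O+[0,0,.03],cal[n]),30)) for n in ims]
for S in (V,V[:1]):
  b=min((minimize(lambda v:-iou(S,[v[0],v[1],0],bodyR(v[2]*500,0)),[O[0],O[1],y/500],method='Nelder-Mead',options=dict(initial_simplex=np.array([[O[0],O[1],y/500]]*4)+np.vstack([np.zeros(3),np.eye(3)*.008]))) for y in (118,123)),key=lambda r:r.fun)
  print(b.x[:2],b.x[2]*500,b.fun)
  for l in ([0,.008,.045],[0,.023,.089],[0,.038,.05]):print(l,pix('wrist',bodyR(b.x[2]*500,0).apply(l)+[*b.x[:2],0],cal['wrist']))
O=[.485,-.056,0];G=np.array(O)+R.from_euler('z',121.5,degrees=True).apply([0,.007,0]);print(G)
for z in(.16,.05):print(rel([G[0],G[1],z],Rdown(211.5)))
E
```

```text
[ 0.4861 -0.0567] 124.78976929597796 -0.8080397997958791
[0, 0.008, 0.045] [163.0982  61.4932]
[0, 0.023, 0.089] [142.7631  45.0217]
[0, 0.038, 0.05] [149.2022  42.4857]
[ 0.4873 -0.0572] 123.8580657582224 -0.8046804680468047
[0, 0.008, 0.045] [162.7566  62.4468]
[0, 0.023, 0.089] [142.5533  45.932 ]
[0, 0.038, 0.05] [149.1704  43.1755]
[ 0.479  -0.0597  0.    ]
{'x': 0.7272, 'y': -0.6713, 'z': 0.5846, 'wx': 0.0004, 'wy': 0.0038, 'wz': -0.1683}
{'x': 0.7333, 'y': -0.6736, 'z': 1.1346, 'wx': 0.0004, 'wy': 0.0038, 'wz': -0.1683}
```

Request:
jog_arm(plan=[{"x": 0.13,"y": -0.12,"z": 0,"wx": 0,"wy": 0,"wz": -0.03},{"x": 0.26,"y": -0.24,"z": 0.05,"wx": 0,"wy": 0,"wz": -0.06},{"x": 0.39,"y": -0.36,"z": 0.1,"wx": 0,"wy": 0,"wz": -0.09},{"x": 0.52,"y": -0.48,"z": 0.2,"wx": 0,"wy": 0.002,"wz": -0.12},{"x": 0.65,"y": -0.6,"z": 0.35,"wx": 0,"wy": 0.004,"wz": -0.15},{"x": 0.725,"y": -0.67,"z": 0.5,"wx": 0,"wy": 0.004,"wz": -0.174},{"x": 0.725,"y": -0.67,"z": 0.58,"wx": 0,"wy": 0.004,"wz": -0.174},{"x": 0.725,"y": -0.67,"z": 0.58,"wx": 0,"wy": 0.004,"wz": -0.174},{"x": 0.725,"y": -0.67,"z": 0.58,"wx": 0,"wy": 0.004,"wz": -0.174}])

```text
t: 19.67
eef_pos: [0.4797, -0.0589, 0.1612]
tool_rot: [-0.0, -0.28, 0.96, 0.001]
contact_force: [1.0, 0.1, 0.2]
gripper_width: 0.605
```

```bash
python3 - <<'E'
from h import *
p,r,o=tool();print(o['t'],p,o['q'])
im=snap('wrist','w7.png');cal=cams.get_calibration('wrist')
B=bodyR(122.5,0);O=np.array([.4855,-.0565,0])
G=O+B.apply([0,.007,0]);print(G,rel([G[0],G[1],.051],Rdown(212.5)))
for n,l,z in(('shackle_top',[0,.023,.089],.089),('toe_tip',[0,.038,.05],.05)):
    print(n,pix('wrist',O+B.apply(l),cal),(O+B.apply(l))[:2],[(x['location'],round(x['confidence'],2),atz('wrist',x['location'],z,cal)[:2]) for x in finder.place_of('wrist',n)][:2])
im2=im.copy()
for t in np.linspace(0,np.pi,12):
    l=[0,.023-.015*np.cos(t),.074+.015*np.sin(t)];cv2.circle(im2,tuple(pix('wrist',O+B.apply(l),cal).astype(int)),1,(0,255,0),-1)
for l in ([0,.008,.045],[.014,.02,.045],[-.014,.02,.045],[.014,-.02,.045],[-.014,-.02,.045],[0,.038,.05]):cv2.circle(im2,tuple(pix('wrist',O+B.apply(l),cal).astype(int)),1,(0,0,255),-1)
cv2.imwrite('pics/v7.png',cv2.resize(im2[...,::-1],(800,600),interpolation=cv2.INTER_CUBIC))
E
```

```text
19.6667 [ 0.4797 -0.0589  0.1612] [ 0.655   0.35   -0.7821  2.0314  0.316   0.8829  1.8367]
[ 0.4796 -0.0603  0.    ] {'x': 0.011, 'y': -0.0044, 'z': 0.5556, 'wx': 0.0002, 'wy': 0.0005, 'wz': 0.0001}
shackle_top [277.3631 195.3661] [ 0.4661 -0.0689] [([253.6, 306.5], 0.97, array([ 0.5501, -0.0371])), ([277.4, 199.5], 0.89, array([ 0.4685, -0.0673]))]
toe_tip [277.4396 166.033 ] [ 0.4535 -0.0769] [([225.8, 315.0], 0.67, array([ 0.5957, -0.0436])), ([97.7, 147.8], 0.63, array([ 0.5206, -0.2195]))]
```

View pics/v7.png

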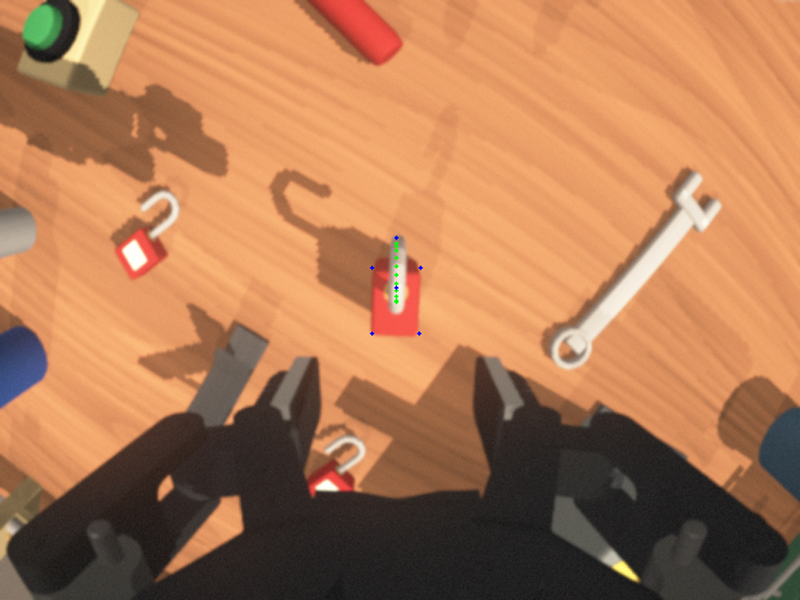

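Model points overlay the padlock well: the bow at (397,270) and body corners all match. Next I descend and grip the heel leg of the shackle.

Request:
jog_arm(plan=[{"x": 0.006,"y": -0.004,"z": 0.1,"wx": 0,"wy": 0,"wz": 0},{"x": 0.006,"y": -0.004,"z": 0.2,"wx": 0,"wy": 0,"wz": 0},{"x": 0.006,"y": -0.004,"z": 0.3,"wx": 0,"wy": 0,"wz": 0},{"x": 0.006,"y": -0.004,"z": 0.4,"wx": 0,"wy": 0,"wz": 0},{"x": 0.006,"y": -0.004,"z": 0.5,"wx": 0,"wy": 0,"wz": 0},{"x": 0.006,"y": -0.004,"z": 0.555,"wx": 0,"wy": 0,"wz": 0},{"x": 0.006,"y": -0.004,"z": 0.555,"wx": 0,"wy": 0,"wz": 0},{"x": 0.006,"y": -0.004,"z": 0.555,"wx": 0,"wy": 0,"wz": 0}])

```text
t: 20.48
eef_pos: [0.482, -0.0589, 0.0523]
tool_rot: [0.002, -0.281, 0.96, 0.0]
contact_force: [1.0, -0.6, -0.2]
gripper_width: 0.598
```

Request:
jog_arm(plan=[{"x": 0,"y": 0,"z": 0,"wx": 0,"wy": 0,"wz": 0},{"x": 0,"y": 0,"z": 0,"wx": 0,"wy": 0,"wz": 0},{"x": 0,"y": 0,"z": 0,"wx": 0,"wy": 0,"wz": 0},{"x": 0,"y": 0,"z": 0,"wx": 0,"wy": 0,"wz": 0},{"x": 0,"y": 0,"z": 0,"wx": 0,"wy": 0,"wz": 0},{"x": 0,"y": 0,"z": 0,"wx": 0,"wy": 0,"wz": 0},{"x": 0,"y": 0,"z": 0,"wx": 0,"wy": 0,"wz": 0},{"x": 0,"y": 0,"z": 0,"wx": 0,"wy": 0,"wz": 0},{"x": 0,"y": 0,"z": 0,"wx": 0,"wy": 0,"wz": 0},{"x": 0,"y": 0,"z": 0,"wx": 0,"wy": 0,"wz": 0}], hand=-1, grip_force=80)

```text
t: 21.32
eef_pos: [0.4827, -0.059, 0.0531]
tool_rot: [0.002, -0.281, 0.96, -0.0]
contact_force: [-1.5, -0.2, 7.1]
gripper_width: 0.07
```

Request:
jog_arm(plan=[{"x": 0,"y": 0,"z": -0.05,"wx": 0,"wy": 0,"wz": 0},{"x": 0,"y": 0,"z": -0.2,"wx": 0,"wy": 0,"wz": 0},{"x": 0,"y": 0,"z": -0.4,"wx": 0,"wy": 0,"wz": 0},{"x": 0,"y": 0,"z": -0.6,"wx": 0,"wy": 0,"wz": 0},{"x": 0,"y": 0,"z": -0.75,"wx": 0,"wy": 0,"wz": 0},{"x": 0,"y": 0,"z": -0.75,"wx": 0,"wy": 0,"wz": 0},{"x": 0,"y": 0,"z": -0.75,"wx": 0,"wy": 0,"wz": 0}])

```text
t: 21.9
eef_pos: [0.4828, -0.0594, 0.2051]
tool_rot: [0.004, -0.28, 0.96, -0.002]
contact_force: [0.1, -1.4, -2.4]
gripper_width: 0.068
```

```bash
python3 - <<'E'
from h import *
p,r,o=tool();print(o['t'],p,o['q'],o['gripper_width'],o['contact_force']);print(rel([.5631,.0525,.20],Rdown(91.2)))
E
```

```text
21.9 [ 0.4828 -0.0594  0.2051] [ 0.6983  0.2905 -0.8185  1.9868  0.26    0.9611  1.891 ] 0.06815993415324395 [ 0.1395 -1.3936 -2.4298]
{'x': -0.6394, 'y': 0.2555, 'z': 0.0281, 'wx': 0.0012, 'wy': 0.003, 'wz': 0.6743}
```

Request:
jog_arm(plan=[{"x": -0.05,"y": 0.02,"z": 0,"wx": 0,"wy": 0,"wz": 0.038},{"x": -0.1,"y": 0.04,"z": 0,"wx": 0,"wy": 0,"wz": 0.076},{"x": -0.15,"y": 0.06,"z": 0,"wx": 0,"wy": 0,"wz": 0.114},{"x": -0.2,"y": 0.08,"z": 0,"wx": 0,"wy": 0,"wz": 0.152},{"x": -0.25,"y": 0.1,"z": 0,"wx": 0,"wy": 0,"wz": 0.19},{"x": -0.3,"y": 0.12,"z": 0,"wx": 0,"wy": 0,"wz": 0.228},{"x": -0.35,"y": 0.14,"z": 0,"wx": 0,"wy": 0,"wz": 0.266},{"x": -0.4,"y": 0.16,"z": 0,"wx": 0,"wy": 0,"wz": 0.304},{"x": -0.45,"y": 0.18,"z": 0,"wx": 0,"wy": 0,"wz": 0.342},{"x": -0.5,"y": 0.2,"z": 0,"wx": 0,"wy": 0,"wz": 0.38},{"x": -0.55,"y": 0.22,"z": 0,"wx": 0,"wy": 0,"wz": 0.42},{"x": -0.6,"y": 0.24,"z": 0,"wx": 0,"wy": 0,"wz": 0.46}])

```text
t: 22.9
eef_pos: [0.5568, 0.0458, 0.2034]
tool_rot: [0.002, 0.427, 0.904, 0.0]
contact_force: [0.0, -0.2, -0.8]
gripper_width: 0.07
```

```bash
python3 - <<'E'
from h import *
p,r,o=tool();print(o['t'],p,o['q'],o['gripper_width'],o['contact_force']);print(rel([.5631,.0525,.20],Rdown(91.2)))
E
```

```text
22.9 [0.5568 0.0458 0.2034] [ 0.2386  0.365  -0.5394  1.8403  0.2237  0.9925  0.2952] 0.07035249766655251 [ 0.0196 -0.1877 -0.8469]
{'x': 0.006, 'y': 0.0455, 'z': 0.0172, 'wx': 0.0011, 'wy': 0.0009, 'wz': 0.2128}
```

Request:
jog_arm(plan=[{"x": 0.005,"y": 0.04,"z": 0.02,"wx": 0,"wy": 0,"wz": 0.038},{"x": 0.006,"y": 0.045,"z": 0.04,"wx": 0,"wy": 0,"wz": 0.076},{"x": 0.006,"y": 0.045,"z": 0.06,"wx": 0,"wy": 0,"wz": 0.114},{"x": 0.006,"y": 0.045,"z": 0.08,"wx": 0,"wy": 0,"wz": 0.152},{"x": 0.006,"y": 0.045,"z": 0.1,"wx": 0,"wy": 0,"wz": 0.19},{"x": 0.006,"y": 0.045,"z": 0.12,"wx": 0,"wy": 0,"wz": 0.213},{"x": 0.006,"y": 0.045,"z": 0.12,"wx": 0.001,"wy": 0.001,"wz": 0.213},{"x": 0.006,"y": 0.045,"z": 0.12,"wx": 0.001,"wy": 0.001,"wz": 0.213}])

```text
t: 23.57
eef_pos: [0.5619, 0.0522, 0.1778]
tool_rot: [-0.001, 0.699, 0.715, -0.001]
contact_force: [-1.0, 0.2, -2.2]
gripper_width: 0.067
```

```bash
python3 - <<'E'
from h import *
p,r,o=tool();print(o['t'],p,r.as_matrix()[:,0],o['gripper_width'],o['contact_force'])
im=snap('wrist','w8.png');cal=cams.get_calibration('wrist')
H=np.array([.5624,.0968,.129])
print('toe',[(x['location'],round(x['confidence'],2),atz('wrist',x['location'],p[2]-.003,cal)[:2]) for x in finder.place_of('wrist','toe_tip')][:2])
print('hole',pix('wrist',H,cal),[(h,atz('wrist',h[0],.127,cal)) for h in redhole(im,pix('wrist',H,cal),30)])
toe=p+r.apply([.0343,0,.003]);print('toe pred',toe,pix('wrist',toe,cal))
c=pix('wrist',H,cal).astype(int);s=75
ims=snap('scene','s8.png');cs=pix('scene',H).astype(int)
A=cv2.resize(im[c[1]-s:c[1]+s,c[0]-s:c[0]+s,::-1],(400,400),interpolation=cv2.INTER_CUBIC);B=cv2.resize(ims[cs[1]-50:cs[1]+50,cs[0]-50:cs[0]+50,::-1],(400,400),interpolation=cv2.INTER_CUBIC)
cv2.imwrite('pics/v8.png',np.hstack([A,B]))
E
```

```text
23.5667 [0.5619 0.0522 0.1778] [-0.0231  0.9997 -0.    ] 0.06701797799835761 [-0.989   0.2488 -2.1512]
toe [([280.6, 192.8], 0.96, array([0.563, 0.086])), ([327.9, 271.3], 0.81, array([0.5878, 0.0465]))]
hole [279.4737 158.8568] [(((279.33972310969114, 158.80795172168973), 469.5), array([0.5623, 0.0966, 0.127 ]))]
toe pred [0.5611 0.0865 0.1748] [276.5032 191.7528]
```

View pics/v8.png

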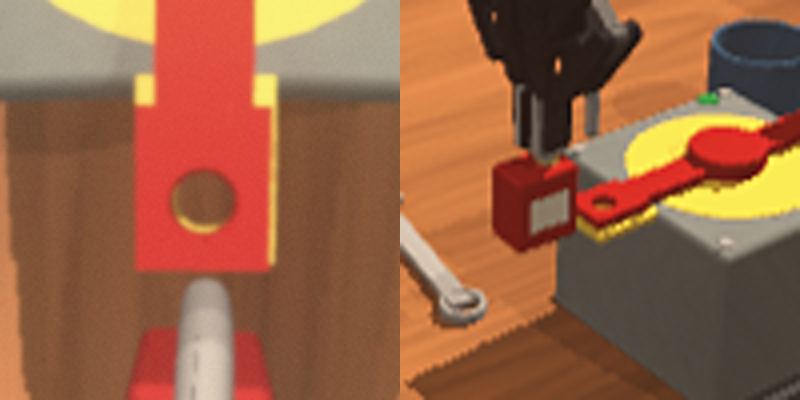

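```bash
python3 - <<'E'
from h import *
p,r,o=tool();cal=cams.get_calibration('wrist');im=cv2.imread('pics/w8.png')
print('cam',np.linalg.inv(cal['extrinsics'])[:3,3])
for l in ([.0383,0,-.021],[.0383,0,-.01],[.0383,0,-.001],[.0343,0,.003],[.0193,0,-.036-.004]): print(l,pix('wrist',p+r.apply(l),cal))
for row in range(180,200,2): print(row,im[row,270:294].mean(axis=1).astype(int))
E
```

```text
cam [0.5614 0.1176 0.3222]
[0.0383, 0, -0.021] [277.5163 194.6416]
[0.0383, 0, -0.01] [277.4952 188.9507]
[0.0383, 0, -0.001] [277.4802 184.9252]
[0.0343, 0, 0.003] [277.4746 191.8556]
[0.0193, 0, -0.039999999999999994] [277.562  260.3502]
180 [116 114 114 115 115 115 117 115 115 112 114 114 116 118 112 114 114 113
 115 114 115 112 114 115]
182 [114 115 117 114 115 115 116 112 113 115 116 117 115 117 116 116 114 117
 116 115 114 115 117 115]
184 [103 104 104 104 103 101 103 105 106 104 107 106 105 106 105 106 103 104
 105 102 104 104 105 105]
186 [ 92  89  93  91  91  91  89  92  94  96  99 100  96  95  93  89  85  83
  80  82  82  81  84  85]
188 [ 95  92  89  93  94 100 111 124 129 135 139 141 139 135 127 117 102  90
  83  81  80  82  86  86]
190 [ 93  95  90  98 111 129 141 147 149 153 154 159 159 156 152 146 135 117
  96  84  78  82  86  84]
192 [ 90  91  99 112 122 135 145 148 151 156 153 158 159 158 158 150 149 137
 120 100  89  84  86  86]
194 [ 95  92 105 118 130 139 140 150 150 155 156 156 158 159 155 154 147 143
 129 113  95  85  85  89]
196 [ 94 100 109 122 131 140 146 149 151 156 158 158 156 157 156 155 151 144
 135 118  99  83  84  84]
198 [ 94 100 112 125 133 140 148 153 159 163 166 165 166 166 162 159 152 144
 137 122 102  90  85  85]
```

Request:
jog_arm(plan=[{"x": 0.02,"y": 0.001,"z": 0,"wx": 0,"wy": 0,"wz": 0},{"x": 0.053,"y": 0.001,"z": 0,"wx": 0,"wy": 0,"wz": 0},{"x": 0.053,"y": 0.001,"z": 0.05,"wx": 0,"wy": 0,"wz": 0},{"x": 0.053,"y": 0.001,"z": 0.1,"wx": 0,"wy": 0,"wz": 0},{"x": 0.053,"y": 0.001,"z": 0.15,"wx": 0,"wy": 0,"wz": 0},{"x": 0.053,"y": 0.001,"z": 0.18,"wx": 0,"wy": 0,"wz": 0},{"x": 0.053,"y": 0.001,"z": 0.18,"wx": 0,"wy": 0,"wz": 0},{"x": 0.053,"y": 0.001,"z": 0.18,"wx": 0,"wy": 0,"wz": 0}])

```text
t: 24.38
eef_pos: [0.5624, 0.0627, 0.1423]
tool_rot: [-0.001, 0.699, 0.715, -0.001]
contact_force: [-0.3, 0.6, -1.4]
gripper_width: 0.066
```

```bash
python3 - <<'E'
from h import *
p,r,o=tool();print(o['t'],p,r.as_matrix()[:,0],r.as_matrix()[:,2],o['contact_force'])
im=snap('wrist','w9.png');cal=cams.get_calibration('wrist')
for x,y,z in ((.5625,.0966,.129),): print('hole',pix('wrist',[x,y,z],cal))
print('toe',[(x['location'],round(x['confidence'],2),atz('wrist',x['location'],p[2]-.003,cal)[:2]) for x in finder.place_of('wrist','toe_tip')][:2])
c=pix('wrist',[.5625,.0966,.129],cal).astype(int);s=50
cv2.imwrite('pics/v9.png',cv2.resize(im[c[1]-s:c[1]+s,c[0]-s:c[0]+s,::-1],(500,500),interpolation=cv2.INTER_CUBIC))
E
```

```text
24.3833 [0.5624 0.0627 0.1423] [-0.0219  0.9998  0.0003] [-0.0022  0.0002 -1.    ] [-0.2612  0.6244 -1.3958]
hole [278.3596 188.4074]
toe [([282.9, 192.2], 0.77, array([0.5646, 0.0969])), ([334.6, 296.9], 0.59, array([0.5932, 0.0419]))]
```

View pics/v9.png

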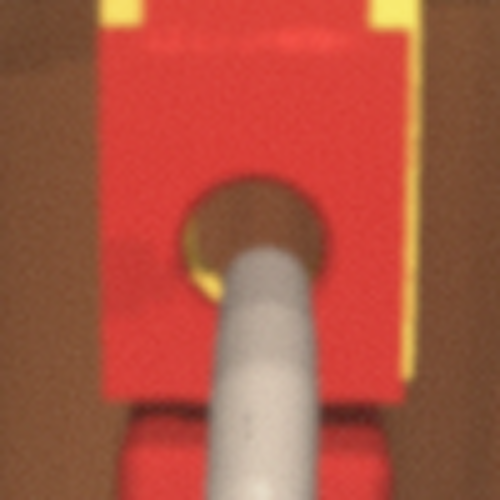

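The close crop shows the hole centre at about (255,247) and the leg centre at column 267, so the leg is about 1 mm towards +x and slightly short in y. I correct that and lower gently.

Request:
jog_arm(plan=[{"x": 0.004,"y": -0.005,"z": 0,"wx": 0,"wy": 0,"wz": 0},{"x": 0.004,"y": -0.005,"z": 0.02,"wx": 0,"wy": 0,"wz": 0},{"x": 0.004,"y": -0.005,"z": 0.04,"wx": 0,"wy": 0,"wz": 0},{"x": 0.004,"y": -0.005,"z": 0.055,"wx": 0,"wy": 0,"wz": 0},{"x": 0.004,"y": -0.005,"z": 0.065,"wx": 0,"wy": 0,"wz": 0},{"x": 0.004,"y": -0.005,"z": 0.075,"wx": 0,"wy": 0,"wz": 0},{"x": 0.004,"y": -0.005,"z": 0.075,"wx": 0,"wy": 0,"wz": 0}])

```text
t: 25.07
eef_pos: [0.5618, 0.0636, 0.1277]
tool_rot: [-0.001, 0.699, 0.715, -0.0]
contact_force: [0.6, -0.0, -1.5]
gripper_width: 0.069
```

Request:
jog_arm(plan=[{"x": 0,"y": 0,"z": 0.015,"wx": 0,"wy": 0,"wz": 0},{"x": 0,"y": 0,"z": 0.03,"wx": 0,"wy": 0,"wz": 0},{"x": 0,"y": 0,"z": 0.04,"wx": 0,"wy": 0,"wz": 0},{"x": 0,"y": 0,"z": 0.04,"wx": 0,"wy": 0,"wz": 0}])

```text
t: 25.4
eef_pos: [0.5614, 0.0635, 0.1191]
tool_rot: [-0.001, 0.699, 0.715, -0.001]
contact_force: [0.3, -0.3, -1.4]
gripper_width: 0.073
```

Request:
jog_arm(plan=[{"x": 0,"y": 0,"z": 0.015,"wx": 0,"wy": 0,"wz": 0},{"x": 0,"y": 0,"z": 0.03,"wx": 0,"wy": 0,"wz": 0},{"x": 0,"y": 0,"z": 0.04,"wx": 0,"wy": 0,"wz": 0},{"x": 0,"y": 0,"z": 0.04,"wx": 0,"wy": 0,"wz": 0}])

```text
t: 25.73
eef_pos: [0.561, 0.0635, 0.1105]
tool_rot: [-0.001, 0.699, 0.715, -0.001]
contact_force: [0.2, -0.1, -2.2]
gripper_width: 0.069
```

Request:
jog_arm(plan=[{"x": 0,"y": 0,"z": 0.015,"wx": 0,"wy": 0,"wz": 0},{"x": 0,"y": 0,"z": 0.03,"wx": 0,"wy": 0,"wz": 0},{"x": 0,"y": 0,"z": 0.045,"wx": 0,"wy": 0,"wz": 0},{"x": 0,"y": 0,"z": 0.05,"wx": 0,"wy": 0,"wz": 0},{"x": 0,"y": 0,"z": 0.05,"wx": 0,"wy": 0,"wz": 0}])

```text
t: 26.15
eef_pos: [0.5609, 0.0636, 0.1003]
tool_rot: [-0.001, 0.699, 0.715, -0.001]
contact_force: [-0.3, 1.0, -1.9]
gripper_width: 0.066
```

Request:
jog_arm(plan=[{"x": 0,"y": 0,"z": 0.007,"wx": 0,"wy": 0,"wz": 0},{"x": 0,"y": 0,"z": 0.012,"wx": 0,"wy": 0,"wz": 0},{"x": 0,"y": 0,"z": 0.012,"wx": 0,"wy": 0,"wz": 0}])

```text
t: 26.4
eef_pos: [0.5616, 0.0643, 0.0986]
tool_rot: [-0.001, 0.699, 0.715, -0.0]
contact_force: [-0.4, 1.5, 4.8]
gripper_width: 0.07
```

Request:
jog_arm(plan=[{"x": 0,"y": 0,"z": 0,"wx": 0,"wy": 0,"wz": 0},{"x": 0,"y": 0,"z": 0,"wx": 0,"wy": 0,"wz": 0},{"x": 0,"y": 0,"z": 0,"wx": 0,"wy": 0,"wz": 0},{"x": 0,"y": 0,"z": 0,"wx": 0,"wy": 0,"wz": 0},{"x": 0,"y": 0,"z": 0,"wx": 0,"wy": 0,"wz": 0},{"x": 0,"y": 0,"z": 0,"wx": 0,"wy": 0,"wz": 0}], hand=0.1)

```text
t: 26.9
eef_pos: [0.5615, 0.0642, 0.0984]
tool_rot: [-0.001, 0.699, 0.715, -0.0]
contact_force: [0.6, -1.0, -1.3]
gripper_width: 0.549
```

Request:
jog_arm(plan=[{"x": 0,"y": 0,"z": -0.05,"wx": 0,"wy": 0,"wz": 0},{"x": 0,"y": 0,"z": -0.15,"wx": 0,"wy": 0,"wz": 0},{"x": 0,"y": 0,"z": -0.3,"wx": 0,"wy": 0,"wz": 0},{"x": 0,"y": 0,"z": -0.5,"wx": 0,"wy": 0,"wz": 0},{"x": 0,"y": 0,"z": -0.7,"wx": 0,"wy": 0,"wz": 0},{"x": 0,"y": 0,"z": -0.9,"wx": 0,"wy": 0,"wz": 0},{"x": 0,"y": 0,"z": -0.9,"wx": 0,"wy": 0,"wz": 0}])

```text
t: 27.48
eef_pos: [0.5658, 0.0654, 0.2879]
tool_rot: [0.003, 0.699, 0.715, 0.005]
contact_force: [1.4, 0.2, -0.0]
gripper_width: 0.546
```

```bash
python3 - <<'E'
from h import *
p,r,o=tool();print(o['t'],p,o['q'],o['gripper_width'],o['contact_force'])
im=snap('wrist','w10.png');cal=cams.get_calibration('wrist');sc=snap('scene','s10.png');H=[.5625,.0966,.129]
c=pix('wrist',H,cal).astype(int);d=pix('scene',H).astype(int);s=60
print(c,d)
y0,x0=max(c[1]-s,0),max(c[0]-s,0)
cv2.imwrite('pics/v10.png',np.hstack([cv2.resize(a[...,::-1],(400,400),interpolation=cv2.INTER_CUBIC) for a in (im[y0:y0+2*s,x0:x0+2*s],sc[d[1]-40:d[1]+60,d[0]-50:d[0]+50])]))
print('btn',[(x['location'],round(x['confidence'],2)) for x in finder.place_of('scene','start_top')][:3])
E
```

```text
27.4833 [0.5658 0.0654 0.2879] [ 0.1214  0.2787 -0.4227  1.7309  0.1247  1.1456 -0.3147] 0.5464490414209238 [ 1.4383  0.1935 -0.0402]
[274 160] [301 198]
btn [([91.9, 263.6], 0.61), ([327.3, 233.6], 0.19)]
```

View pics/v10.png

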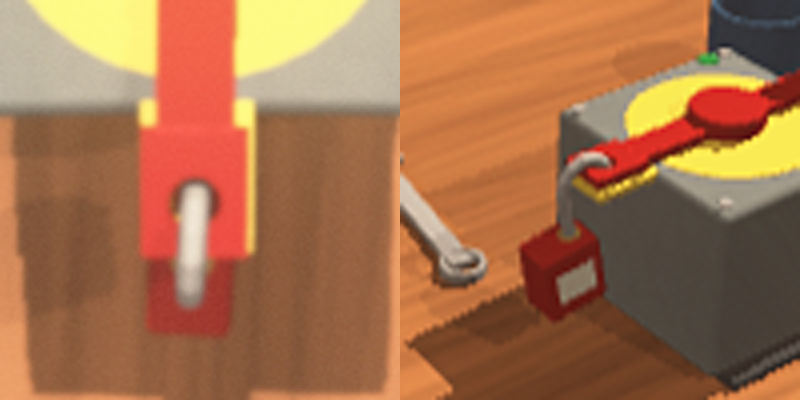

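The padlock hangs with its leg through both holes: bow over the tab at (195,190) in the wrist crop, body outside the ledge in the scene crop. On to the button.

Request:
jog_arm(plan=[{"x": -0.2,"y": -0.06,"z": 0,"wx": 0,"wy": 0,"wz": 0},{"x": -0.4,"y": -0.12,"z": 0,"wx": 0,"wy": 0,"wz": 0},{"x": -0.6,"y": -0.18,"z": 0,"wx": 0,"wy": 0,"wz": 0},{"x": -0.8,"y": -0.24,"z": 0,"wx": 0,"wy": 0,"wz": 0},{"x": -1,"y": -0.3,"z": 0,"wx": 0,"wy": 0,"wz": 0},{"x": -1,"y": -0.3,"z": 0,"wx": 0,"wy": 0,"wz": 0}], hand=-1)

```text
t: 28.13
eef_pos: [0.502, -0.147, 0.277]
tool_rot: [-0.001, 0.704, 0.711, -0.003]
contact_force: [-0.0, -0.3, 0.3]
gripper_width: -0.002
```

Request:
jog_arm(plan=[{"x": -0.2,"y": -0.06,"z": 0,"wx": 0,"wy": 0,"wz": 0},{"x": -0.4,"y": -0.12,"z": 0.02,"wx": 0,"wy": 0,"wz": 0},{"x": -0.6,"y": -0.18,"z": 0.05,"wx": 0,"wy": 0,"wz": 0},{"x": -0.8,"y": -0.24,"z": 0.1,"wx": 0,"wy": 0,"wz": 0},{"x": -1,"y": -0.3,"z": 0.2,"wx": 0,"wy": 0,"wz": 0},{"x": -1,"y": -0.3,"z": 0.3,"wx": 0,"wy": 0,"wz": 0},{"x": -1,"y": -0.3,"z": 0.3,"wx": 0,"wy": 0,"wz": 0},{"x": -1,"y": -0.3,"z": 0.3,"wx": 0,"wy": 0,"wz": 0}])

```text
t: 28.8
eef_pos: [0.4415, -0.3473, 0.2149]
tool_rot: [-0.004, 0.704, 0.71, -0.004]
contact_force: [0.6, 1.3, 0.1]
gripper_width: -0.009
```

```bash
python3 - <<'E'
from h import *
p,r,o=tool();print(o['t'],p,o['q'],o['gripper_width'])
im=snap('wrist','w11.png');cal=cams.get_calibration('wrist')
print([(x['location'],round(x['confidence'],2),atz('wrist',x['location'],.07,cal)) for x in finder.place_of('wrist','start_top')][:3])
hsv=cv2.cvtColor(im,cv2.COLOR_RGB2HSV);m=((hsv[...,0]>45)&(hsv[...,0]<80)&(hsv[...,1]>120)&(hsv[...,2]>60)).astype(np.uint8)
n,l,s,c=cv2.connectedComponentsWithStats(m)
sc=cv2.imread('pics/s0.png')[...,::-1].copy();h2=cv2.cvtColor(sc,cv2.COLOR_RGB2HSV);m2=((h2[...,0]>45)&(h2[...,0]<80)&(h2[...,1]>120)&(h2[...,2]>60)).astype(np.uint8)[240:290,60:130]
n2,l2,s2,c2=cv2.connectedComponentsWithStats(m2);k2=1+s2[1:,4].argmax();q2=c2[k2]+[60,240]
for i in range(1,n):
    if s[i,4]>60: print('green',c[i],s[i,4],'tri',tri([ray('wrist',c[i],cal),ray('scene',q2)]),[atz('wrist',c[i],z,cal)[:2] for z in(.06,.07)])
E
```

```text
28.8 [ 0.4415 -0.3473  0.2149] [ 0.6928  0.3213 -0.1731  1.8313  0.0702  1.005   0.4978] -0.009109009631913856
[([287.2, 194.9], 0.57, array([ 0.4509, -0.3453,  0.07  ]))]
```

```bash
python3 - <<'E'
from h import *
cal=cams.get_calibration('wrist')
def green(f,roi,name,cal=None):
    im=cv2.imread('pics/'+f).astype(int);x0,x1,y0,y1=roi;g=im[y0:y1,x0:x1]
    m=((g[...,1]>g[...,2]+20)&(g[...,1]>g[...,0]+15)).astype(np.uint8)
    n,l,s,c=cv2.connectedComponentsWithStats(m)
    return [(c[i]+[x0,y0],s[i].tolist(),[atz(name,c[i]+[x0,y0],z,cal)[:2] for z in(.06,.07)]) for i in range(1,n) if s[i,4]>15]
print('wrist',green('w11.png',(150,420,100,300),'wrist',cal))
print('top',green('t0.png',(410,460,220,265),'top'));print('scene',green('s0.png',(60,130,240,300),'scene'))
b=finder.find_in('wrist','start');print([(x['bbox'],round(x['confidence'],2)) for x in b][:2])
E
```

```text
wrist [(array([285.4128, 198.1012]), [120, 82, 32, 33, 860], [array([ 0.4509, -0.3508]), array([ 0.4507, -0.3485])])]
top [(array([438.4754, 242.3525]), [23, 17, 12, 12, 122], [array([ 0.4457, -0.3513]), array([ 0.446 , -0.3474])])]
scene [(array([ 92.0201, 266.1745]), [25, 21, 16, 12, 149], [array([ 0.4377, -0.347 ]), array([ 0.4507, -0.3487])])]
[]
```

```bash
python3 - <<'E'
from h import *
print(rel([.449,-.348,.082],Rdown(90)))
E
```

```text
{'x': -0.0083, 'y': 0.0246, 'z': 0.6815, 'wx': -0.0017, 'wy': 0.0007, 'wz': 0.004}
```

Request:
jog_arm(plan=[{"x": -0.008,"y": 0.025,"z": 0.15,"wx": 0,"wy": 0,"wz": 0},{"x": -0.008,"y": 0.025,"z": 0.3,"wx": -0.002,"wy": 0,"wz": 0},{"x": -0.008,"y": 0.025,"z": 0.45,"wx": -0.002,"wy": 0,"wz": 0},{"x": -0.008,"y": 0.025,"z": 0.6,"wx": -0.002,"wy": 0,"wz": 0},{"x": -0.008,"y": 0.025,"z": 0.66,"wx": -0.002,"wy": 0,"wz": 0},{"x": -0.008,"y": 0.025,"z": 0.66,"wx": -0.002,"wy": 0,"wz": 0},{"x": -0.008,"y": 0.025,"z": 0.66,"wx": -0.002,"wy": 0,"wz": 0}])

```text
t: 29.53
eef_pos: [0.4501, -0.3475, 0.0872]
tool_rot: [0.001, 0.702, 0.712, -0.0]
contact_force: [-0.7, 0.1, 0.1]
gripper_width: 0.0
```

Request:
jog_arm(plan=[{"x": 0,"y": 0,"z": 0.02,"wx": 0,"wy": 0,"wz": 0},{"x": 0,"y": 0,"z": 0.04,"wx": 0,"wy": 0,"wz": 0},{"x": 0,"y": 0,"z": 0.06,"wx": 0,"wy": 0,"wz": 0},{"x": 0,"y": 0,"z": 0.06,"wx": 0,"wy": 0,"wz": 0},{"x": 0,"y": 0,"z": 0.06,"wx": 0,"wy": 0,"wz": 0}])

```text
t: 29.95
eef_pos: [0.4502, -0.3475, 0.0754]
tool_rot: [0.001, 0.702, 0.712, -0.0]
contact_force: [-0.6, -0.1, -0.1]
gripper_width: 0.003
```

Not touching yet; lower in 3 mm steps.

Request:
jog_arm(plan=[{"x": 0,"y": 0,"z": 0.015,"wx": 0,"wy": 0,"wz": 0},{"x": 0,"y": 0,"z": 0.02,"wx": 0,"wy": 0,"wz": 0},{"x": 0,"y": 0,"z": 0.02,"wx": 0,"wy": 0,"wz": 0}])

```text
t: 30.2
eef_pos: [0.4504, -0.3478, 0.0714]
tool_rot: [0.002, 0.702, 0.712, -0.0]
contact_force: [0.3, -0.2, 1.4]
gripper_width: -0.001
```

Request:
jog_arm(plan=[{"x": 0,"y": 0,"z": 0.01,"wx": 0,"wy": 0,"wz": 0},{"x": 0,"y": 0,"z": 0.015,"wx": 0,"wy": 0,"wz": 0},{"x": 0,"y": 0,"z": 0.015,"wx": 0,"wy": 0,"wz": 0}])

```text
t: 30.45
eef_pos: [0.4504, -0.3478, 0.0684]
tool_rot: [0.002, 0.702, 0.712, -0.0]
contact_force: [-0.0, 1.1, 4.0]
gripper_width: -0.003
```

Request:
jog_arm(plan=[{"x": 0,"y": 0,"z": 0.01,"wx": 0,"wy": 0,"wz": 0},{"x": 0,"y": 0,"z": 0.01,"wx": 0,"wy": 0,"wz": 0},{"x": 0,"y": 0,"z": 0.01,"wx": 0,"wy": 0,"wz": 0}])

```text
t: 30.7
eef_pos: [0.4505, -0.3478, 0.0665]
tool_rot: [0.002, 0.702, 0.712, -0.0]
contact_force: [-0.5, 0.3, 4.3]
gripper_width: -0.001
```

Request:
jog_arm(plan=[{"x": 0,"y": 0,"z": 0.006,"wx": 0,"wy": 0,"wz": 0},{"x": 0,"y": 0,"z": 0.006,"wx": 0,"wy": 0,"wz": 0},{"x": 0,"y": 0,"z": 0.006,"wx": 0,"wy": 0,"wz": 0}])

```text
t: 30.95
eef_pos: [0.4505, -0.3479, 0.066]
tool_rot: [0.002, 0.702, 0.712, -0.0]
contact_force: [-2.6, 1.4, 10.1]
gripper_width: -0.0
```

Request:
jog_arm(plan=[{"x": 0,"y": 0,"z": 0.006,"wx": 0,"wy": 0,"wz": 0},{"x": 0,"y": 0,"z": 0.006,"wx": 0,"wy": 0,"wz": 0},{"x": 0,"y": 0,"z": 0.006,"wx": 0,"wy": 0,"wz": 0}])

```text
t: 31.2
eef_pos: [0.4506, -0.3479, 0.066]
tool_rot: [0.002, 0.702, 0.712, -0.0]
contact_force: [-4.3, 3.0, 13.9]
gripper_width: -0.001
```

The button has bottomed: the TCP stays at 0.066 while the force rises past 5 N to 14 N. I retreat and check.

Request:
jog_arm(plan=[{"x": 0,"y": 0,"z": -0.05,"wx": 0,"wy": 0,"wz": 0},{"x": 0,"y": 0,"z": -0.2,"wx": 0,"wy": 0,"wz": 0},{"x": 0,"y": 0,"z": -0.4,"wx": 0,"wy": 0,"wz": 0},{"x": 0,"y": 0,"z": -0.6,"wx": 0,"wy": 0,"wz": 0},{"x": 0,"y": 0,"z": -0.7,"wx": 0,"wy": 0,"wz": 0},{"x": 0,"y": 0,"z": -0.7,"wx": 0,"wy": 0,"wz": 0},{"x": 0,"y": 0,"z": -0.7,"wx": 0,"wy": 0,"wz": 0}])

```text
t: 31.78
eef_pos: [0.4507, -0.3479, 0.2073]
tool_rot: [0.003, 0.702, 0.712, -0.0]
contact_force: [0.1, 0.6, 0.9]
gripper_width: -0.002
```

```bash
python3 - <<'E'
from h import *
p,r,o=tool();print(o['t'],p,o['contact_force'])
sc=snap('scene','s12.png');t=snap('top','t12.png')
cv2.imwrite('pics/v12.png',np.hstack([cv2.resize(sc[120:400,50:420,::-1],(450,400)),cv2.resize(t[110:310,140:315,::-1],(350,400),interpolation=cv2.INTER_CUBIC)]))
E
```

```text
31.7833 [ 0.4507 -0.3479  0.2073] [0.1323 0.6452 0.8654]
```

View pics/v12.png

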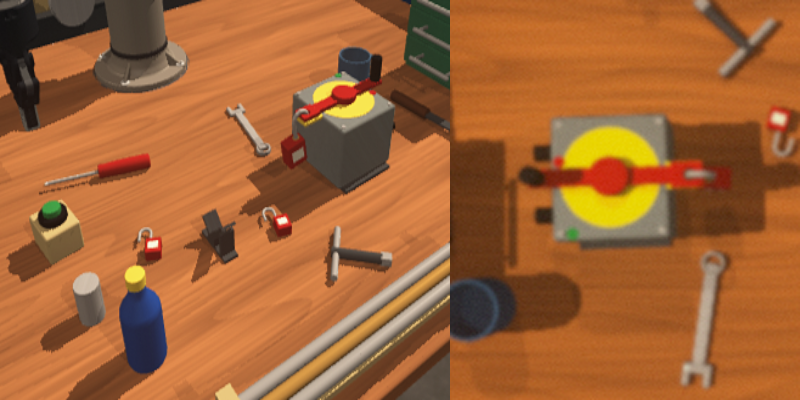

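The lock hangs at (293,150) with the handle lined up. The bystanders look undisturbed and the arm is clear.

```bash
python3 -c "
from station import bot
print(bot.hand_in())"
```

```text
the job is handed in; nothing more can be done
None
```

The lathe is locked out and the job is handed in, finished at about 32 s of the 72 s allowed.

1. **Padlock:** I took it out of the cradle by the body, stood it upright on the bench and let go.
2. **Handle:** I swung it about 83° to off and let go. The wrist view showed the tab and ledge holes concentric to about 1 mm.
3. **Hanging:** I took the padlock again by the heel leg of its shackle and lowered the free leg through both holes. There was no contact force on the way down until the bow met the tab. After release it hung by itself.
4. **Button:** With the lock hanging, I pressed the button until it stopped. It gave about 6 mm of travel, then force rose from about 4 N to 14 N with no further movement.

**Last checks:** the final scene and top pictures show the lock hanging, the handle lined up with the hasp and the other things where they were. The arm was clear with near-zero force.

**Disagreements:** two estimates differed slightly. The networks' toe position was about 1–2 mm off my own image measurement. The tab sits about 0.5–1 mm off the ledge centre, which is within the hole clearance.

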